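# Load a heat-spreader plate into a groove carrier and shuttle it to the test station

### The job

Take the taller of the two metal plates out of the sloped rest and stand it upright, fully down in the groove of the rail carrier while the carrier is still at its loading end; let go of it. Then push the carrier along its rail until it clicks into the detent at the index pin, with the plate still standing in it, and leave the shorter plate and the things lying about where they are.

Things in the scene. Friction and masses are not known exactly. Their poses are not given: they have to be found in the camera images.
- tall_plate: taller plate, bare aluminium, 80 mm wide (y), 110 high (z), 10 thick (x), 0.17-0.35 kg; 3 black transistors 5 mm proud on the +x face, 38-58 mm up. Origin: centre of its lower edge face; z up the plate. It starts leaning about 31 deg, top toward the robot, in either bay of the rest; its top 50 mm is free on both sides: pinch across the thickness, tool tilted like the plate, draw out along its z
- short_plate: the other plate, same kind and axes, 80 mm wide, 10 thick, only 76 mm high; it leans in the other bay and stays there
- rest: fixed sloped rest, base 110 x 220 mm, two bays 110 mm apart along its y; origin centre of underside, x away from the robot at yaw 0. Plates' lower edges stand about 24 mm above the bench behind a 11 mm lip; its sloped back reaches 60 mm up along the plate on the robot's side
- rail: fixed slide rail, 100 mm wide, 340 long along its y, 24 high; origin centre of underside; the carrier runs from the loading end (+y) toward -y. A thin steel index pin, 32 mm high, stands on the robot's side, 64 mm off the axis, at the test station (rail y = -40 mm)
- carrier (a joint): carrier travel toward the rail's -y, 0 to 0.160 m; 0 = loading end, starts at 0 to 0.03; drags easily; test-station detent at 0.120, where the dark pointer on the carrier's robot side is level with the index pin. Friction 1-2 N; 4 to 7 N to click over a ridge 7 mm before it; it centres itself from 4 mm either side when let go; it can be pushed too far over a second ridge
- carrier_deck (a point): centre of the carrier's deck (104 x 140 mm), on its top surface, 32 mm above the bench; axes as the rail's. The groove block sits on the deck; the deck moves with the carrier
- groove_middle (a point): a point 34 mm above the deck centre: the height of the block's top. Black block 64 (x) x 100 (y) mm; groove along y, 12 mm wide, 88 long, floor 30 mm below this point, mouth flared to 18 mm wide over the top 6 mm. The block stands anywhere within 12 mm of this point along x, NOT reported: look or feel for the groove. Friction holds it; about 4 N shifts it along x (limit 14 mm)
- push_lip (a point): middle of the outer (+y) face of the push lip at the carrier's trailing end, 18 mm above the deck; lip 60 mm wide, 8 thick, rising 35 mm above the deck; axes as the rail's. Push toward -y. The standing plate's edge is 30 mm ahead of this face and its top 146 mm above the bench: lean the tool back (gripper toward +y) to clear it
- tape_roll: black tape roll, 60 mm, 19 high, loose; leave it
- pliers: red pliers, 143 mm, loose; leave them
- marker: black marker, 133 mm, loose; leave it
- bit_holder: dark bit holder, 62 mm, loose; leave it

How it is judged:
By the outcome, as a careful person would: the job done as asked, in the order asked, and still so for the second after the job is handed in, with the robot touching nothing.
It also fails if it takes over 67 s, if anything falls off the work surface, if the arm or the gripper's body presses on something with over 40 N, if the wrist force passes 120 N, or if a joint passes its speed limit or range.

### The arm

A 7-joint arm with a two-finger parallel gripper is mounted at the origin on a cart in front of the work surface, level with it; the furniture and walls round the work are solid. World frame = base frame: x ahead of the robot, y to its left, z up, the work surface at z = 0. Lengths are in m, angles in rad, forces in N, time in s.
With the tool pointing down it reaches from about 0.4 to 0.75 m from the base axis. Payload 19.5 kg.
Tool frame: the origin (TCP) lies at the centre of the arm's flange, where the gripper is bolted on; the fingertips stand 173 mm ahead of it and the grasp point (between the pads) lies 155 mm ahead of it; z points along the fingers, y is the line along which they close (so a half turn about z gives the same grasp; the last joint's range is limited). The gripper opens to 85 mm and grips with 20 to 120 N. Pads are 22 mm wide; open, the fingers measure 114 mm over their backs; the gripper's body (76 mm by 85 mm) begins 54 mm behind the grasp point. The pads swing forward as they close: fully open they stand 13 mm farther back than shut.
Start: joints at [-1.148, 0.707, -0.028, 1.485, 0.022, 0.951, -0.075], TCP at [0.258, 0.514, 0.405] pointing down, gripper open.
Joint ranges: [-2.71, 2.71], [-0.32, 2.16], [-1.57, 1.52], [0, 2.45], [-1.46, 4.6], [0, 2.02], [-2.83, 2.83]. Speed limits (rad/s): [1.89, 1.89, 2.57, 2.57, 3.01, 3.01, 3.01].

### API

Orientations are given as a unit quaternion [x, y, z, w].
In Python, from rig import r gives the robot as it stands.
- The arm moves only by the tool inch_along, called after "Request:" as a command line: name --argument value ..., lists and objects as JSON in quotes. Schema: {"type":"object","properties":{"motion":{"type":"array","items":{"type":"number"},"minItems":6,"maxItems":72},"finger_gap":{"type":"number"},"only":{"type":"string"},"quiet":{"type":"boolean"},"lines":{"type":"string"}},"required":["motion"],"additionalProperties":false}. motion is one flat list of numbers that holds 1 to 12 rows one after another, with no inner brackets; each row has 6 numbers: dx, dy, dz in m, then a rotation vector rx, ry, rz in rad; each row is the pose to reach, as a shift and turn from the pose commanded when the call began, along the tool's axes at that moment; what a row does not reach only later rows make up. A row lasts 1/10 s, in which the tool goes at most 0.05 m and 0.15 rad, less where a joint would pass 70% of its speed; a pose out of reach is approached as far as the arm can. finger_gap is the opening from 0.0 (shut) to 1.0 (fully open), set as the call begins (left out keeps the last). The fingers move at their own pace and stop on an object; the grip force is fixed at half the most. Time passes only in rows, so rows that do not move let the fingers close. The tool returns the time, the measured TCP pose, the force, the opening and the grip force at its end. only (a regular expression) keeps the lines of the reply that match it, lines (a string "A,B") keeps lines A to B, and quiet returns only ok. Input that does not fit is refused with a message, and nothing moves.
- r.sense(): the state, without advancing time (a new reading comes with each control period).
- r.capture(name): name is "scene" or "top" or "wrist"; returns the picture (384x512x3 uint8, red, green, blue); there is no depth.
- r.calibration(name): a dict with "camera_matrix" (3x3 intrinsics, pixels), "R" (3x3) and "t" (3): a world point X has camera coordinates R X + t. Camera axes: x right, y down, z forward; pixel columns grow to the right and rows downward; lengths in m; the calibration is good to about 2 mm. A picture is of the moment at which its call begins: read the wrist's pose just before it. calibration takes no time and is no camera call; for the wrist camera it gives the pose at the moment of the call.
- r.finish_job(): hands the job in; it is judged then, once.
The state is a dict: "t": time; "q": joint angles; "joint_vel": joint speeds; "joint_efforts": joint torques, N m; "ee_pos": TCP position; "tool_rot": TCP orientation; "force": force on the tool from outside, world axes, zero at the start; "torque": the same for the moment, N m; "opening": opening from 0.0 (shut) to 1.0 (fully open); "grasp_force": force on a finger pad.
Only numpy, scipy, OpenCV 4.12 (cv2) and the standard library are available. Lean on these libraries where they do the work, as an engineer would, in place of code of your own. Each camera call takes 0.05 s, during which the arm holds its last target. There are 200 camera calls.

## Working session

There is one attempt and no reset: what is moved stays moved. The work goes in short steps, Python scripts to look and compute and a tool call to move; the robot and the scene stay as the last step left them, time stands still between calls to the robot, and variables do not carry over. Pictures are saved under pics/ and viewed, at most 10 in all, crops included, and the job is handed in when it is done.

```bash
ls; mkdir -p pics; python3 - <<'E'
from rig import r
import cv2,numpy as np
print(r.sense())
for n in("scene","top"):
    c=r.calibration(n);print(n,{k:np.round(v,4).tolist() for k,v in c.items()})
    cv2.imwrite(f"pics/{n}0.png",cv2.resize(r.capture(n)[:,:,::-1],(800,600)))
E
```

```text
pics
rig.py
{'t': 0.0, 'q': array([-1.14767136,  0.7070781 , -0.02763945,  1.48501568,  0.0220175 ,
        0.95094893, -0.07547452]), 'joint_vel': array([-0.00063887, -0.00096992,  0.00089234,  0.0004217 ,  0.00023947,
        0.00104344,  0.00022841]), 'joint_efforts': array([-7.02574152e-05, -8.83211660e+01,  1.23477258e+00, -2.36172652e+01,
        1.69346243e-02,  6.46316941e-03,  2.05095989e-05]), 'ee_pos': array([0.25770405, 0.51391857, 0.40423753]), 'tool_rot': array([ 2.30299914e-01,  9.73119530e-01, -5.62299613e-04, -1.12919397e-04]), 'force': array([-0.41768907,  0.13748626,  0.24360828]), 'torque': array([ 0.02902208,  0.00693828, -0.05611678]), 'grasp_force': 0.0, 'opening': 0.9999829471825402}
scene {'camera_matrix': [[410.6217, 0.0, 249.7551], [0.0, 410.6217, 192.8887], [0.0, 0.0, 1.0]], 'R': [[0.7632, -0.6457, -0.025], [-0.3013, -0.3213, -0.8978], [0.5716, 0.6927, -0.4398]], 't': [-0.347, 0.2609, 0.537]}
top {'camera_matrix': [[491.7742, 0.0, 255.4913], [0.0, 491.7742, 194.6231], [0.0, 0.0, 1.0]], 'R': [[-0.1743, -0.9847, -0.0031], [-0.9641, 0.1713, -0.203], [0.2004, -0.0324, -0.9792]], 't': [0.1921, 0.537, 1.1136]}
```

View pics/scene0.png

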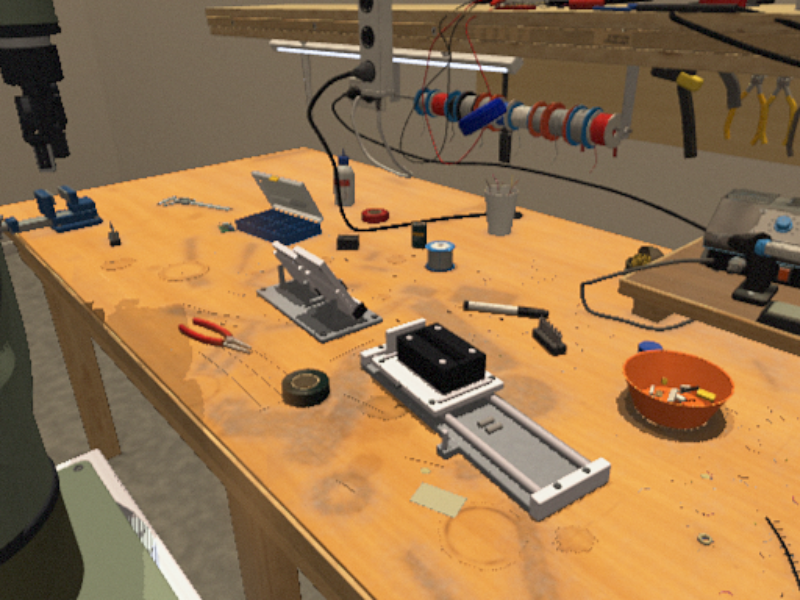

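View pics/top0.png

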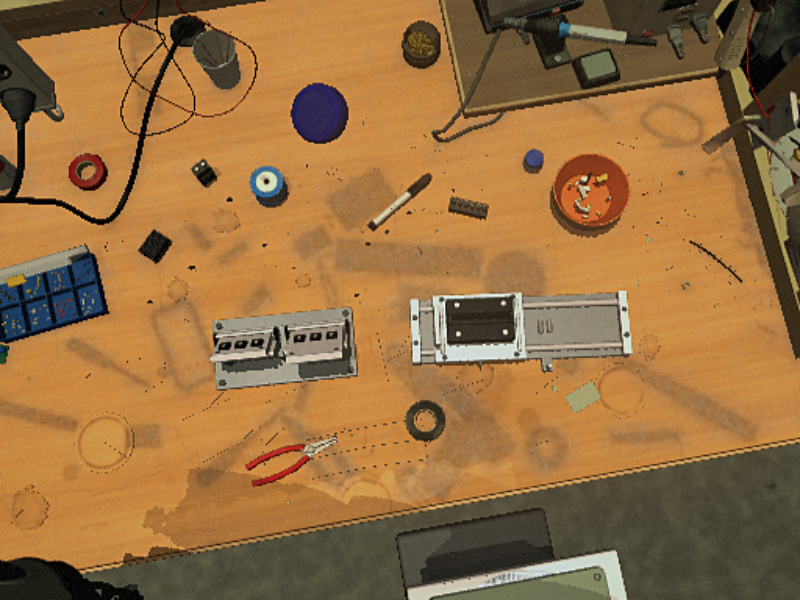

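The top view shows the rest at about (285,348), with the left (+y) plate probably the taller one. The rail runs from (411,330) to (632,325), with the carrier at its left end and the block at about (480,320). I'll zoom in to get pixel positions.

```bash
python3 - <<'E'
from rig import r
import cv2,numpy as np
t=r.capture("top")[:,:,::-1];s=r.capture("scene")[:,:,::-1]
cv2.imwrite("pics/t.png",t);cv2.imwrite("pics/s.png",s)
a=cv2.resize(t[180:255,130:235],(800,571),interpolation=cv2.INTER_CUBIC)
b=cv2.resize(t[175:245,255:365],(800,509),interpolation=cv2.INTER_CUBIC)
cv2.imwrite("pics/za.png",a);cv2.imwrite("pics/zb.png",b)
E
```

```text
(no output)
```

View pics/za.png

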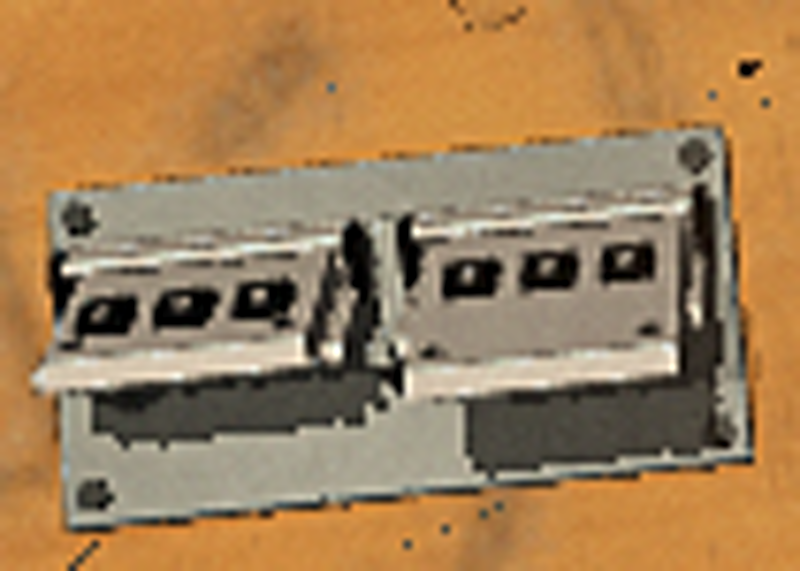

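View pics/zb.png

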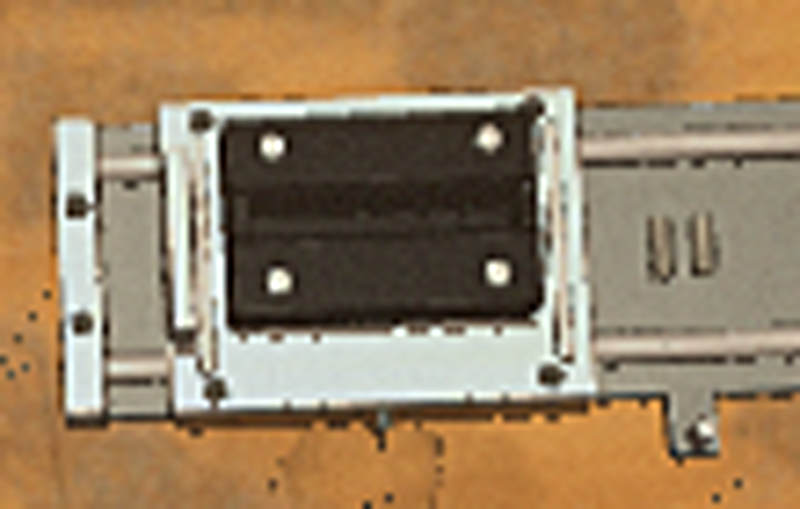

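The two plates are at left and right in the crop; the transistor positions leave open which is taller. The groove is the dark band from (245,200) to (525,185) in the second crop. Next I'll zoom the scene view of the rest.

```bash
python3 - <<'E'
import cv2
s=cv2.imread("pics/s.png")
cv2.imwrite("pics/zc.png",cv2.resize(s[145:220,160:250],(720,600),interpolation=cv2.INTER_CUBIC))
E
```

```text
(no output)
```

View pics/zc.png

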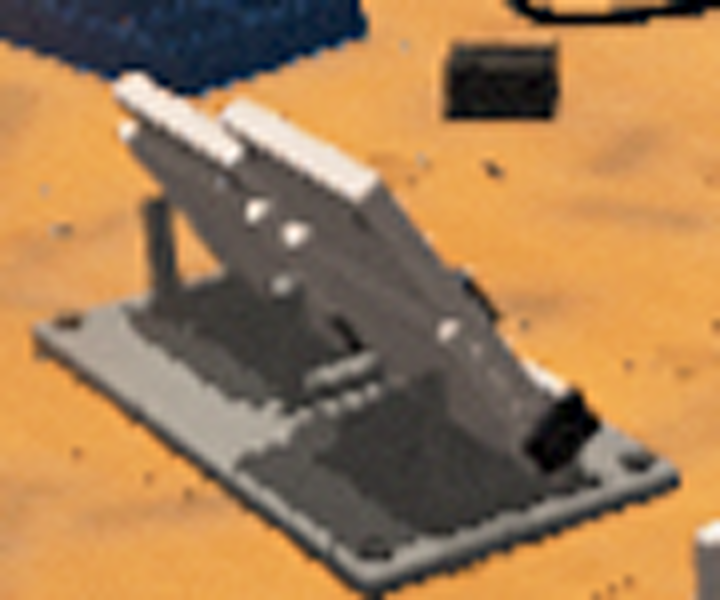

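The near (-y, right) plate rises higher: its top edge runs from (240,98) to (380,178) in this crop, so the tall plate is in the -y bay. Now to measure positions.

```bash
cat > h.py <<'E'
from rig import r
import numpy as np
def ray(c,p):
    R,t=np.array(c["R"]),np.array(c["t"])
    d=R.T@np.linalg.solve(np.array(c["camera_matrix"]),[p[0],p[1],1.]);return -R.T@t,d/np.linalg.norm(d)
def onz(c,p,z):
    o,d=ray(c,p);return o+d*(z-o[2])/d[2]
def tri(c1,p1,c2,p2):
    o1,d1=ray(c1,p1);o2,d2=ray(c2,p2)
    s=np.linalg.lstsq(np.c_[d1,-d2],o2-o1,rcond=None)[0]
    a,b=o1+d1*s[0],o2+d2*s[1];return (a+b)/2,np.linalg.norm(a-b)
def crop(p,x0,y0,k): return np.array([x0+(p[0]+.5)/k-.5,y0+(p[1]+.5)/k-.5])
E
python3 - <<'E'
from h import *
np.set_printoptions(precision=4,suppress=True)
T,S=r.calibration("top"),r.calibration("scene")
za=lambda *p:crop(p,130,180,7.619); zb=lambda *p:crop(p,255,175,7.273); zc=lambda *p:crop(p,160,145,8)
for p in[(50,195),(722,128),(752,460),(68,525)]:print("rest",onz(T,za(*p),.008))
for a,b in[((408,372),(242,98)),((675,346),(380,178)),((412,396),(222,112)),((675,374),(362,195))]:print("top edge",*tri(T,za(*a),S,zc(*b)))
for p in[(162,103),(575,88),(597,390),(175,410)]:print("deck",onz(T,zb(*p),.032))
for p in[(57,122),(65,415)]:print("railL",onz(T,zb(*p),.024))
for p in[(619,291),(632,355),(627.5,291)]:print("railR",onz(T,(p[0]/1.5625-.2,p[1]/1.5625-.2),.024))
for p in[(222,118),(530,105),(545,310),(232,325)]:print("block",onz(T,zb(*p),.066))
import cv2
t=cv2.imread("pics/t.png").sum(2)
for c in(295,305,315,322):print(c,t[188:222,c].tolist())
E
```

```text
rest [0.5974 0.3883 0.008 ]
rest [0.5812 0.1705 0.008 ]
rest [0.4729 0.1786 0.008 ]
rest [0.4904 0.3961 0.008 ]
top edge [0.5022 0.2684 0.1197] 0.00048250605748518914
top edge [0.4965 0.1907 0.1193] 0.0011048976773702875
top edge [0.4954 0.2687 0.1171] 0.0002586510526714004
top edge [0.4898 0.1917 0.1158] 0.0030179189008246597
deck [0.5724 0.041  0.032 ]
deck [ 0.5533 -0.0959  0.032 ]
deck [ 0.4524 -0.0821  0.032 ]
deck [0.4702 0.0557 0.032 ]
railL [0.5738 0.0763 0.024 ]
railL [0.4759 0.0912 0.024 ]
railR [ 0.5297 -0.248   0.024 ]
railR [ 0.4277 -0.2444  0.024 ]
railR [ 0.5274 -0.2611  0.024 ]
block [0.557  0.0254 0.066 ]
block [ 0.5438 -0.0737  0.066 ]
block [ 0.477  -0.0648  0.066 ]
block [0.4898 0.0349 0.066 ]
295 [300, 666, 722, 221, 121, 136, 140, 134, 159, 138, 143, 152, 99, 116, 106, 101, 111, 147, 162, 107, 134, 157, 155, 143, 116, 109, 107, 128, 161, 152, 85, 49, 317, 672]
305 [554, 702, 409, 133, 130, 138, 157, 145, 142, 160, 146, 154, 111, 112, 87, 79, 144, 151, 143, 94, 156, 158, 157, 147, 153, 153, 146, 159, 150, 112, 87, 170, 304, 665]
315 [673, 707, 290, 130, 140, 138, 143, 146, 151, 135, 152, 143, 98, 117, 100, 114, 140, 162, 139, 137, 139, 150, 157, 136, 151, 141, 150, 144, 192, 102, 64, 217, 690, 669]
322 [682, 725, 209, 78, 478, 664, 685, 433, 156, 134, 138, 125, 98, 105, 102, 100, 138, 140, 98, 166, 135, 123, 89, 709, 728, 496, 167, 136, 133, 94, 62, 306, 674, 665]
```

```bash
cat >> h.py <<'E'
from scipy.spatial.transform import Rotation as Ro
def pose(u,y,gp,d=.155):
    """tool z = -u, tool y ~ y; TCP such that the point d ahead is gp"""
    z=-np.array(u,float);z/=np.linalg.norm(z);y=np.array(y,float);y-=y@z*z;y/=np.linalg.norm(y)
    return np.array(gp)-d*z,Ro.from_matrix(np.c_[np.cross(y,z),y,z])
def delta(p,R):
    s=r.sense();R0=Ro.from_quat(s["tool_rot"])
    return np.round(R0.inv().apply(p-s["ee_pos"]),4).tolist(),np.round((R0.inv()*R).as_rotvec(),4).tolist()
def lean(yaw,a=np.radians(31)):
    c,s=np.cos(yaw),np.sin(yaw)
    return np.array([-np.sin(a)*c,-np.sin(a)*s,np.cos(a)]),np.array([c,s,0])
E
python3 - <<'E'
from h import *
u,y=lean(-.077)
top=np.array([.496,.230,.118])
p,R=pose(u,y,top-.027*u+.09*u);print(p,R.as_quat(),delta(p,R))
E
```

```text
[0.38405438 0.23863689 0.30486247] [0.70711172 0.65465768 0.18155264 0.19609943] ([-0.2364, -0.1894, 0.0997], [-0.4765, -0.3192, 1.1527])
```

Request:
inch_along --motion '[-0.2364,-0.1894,0.0997,-0.4765,-0.3192,1.1527,-0.2364,-0.1894,0.0997,-0.4765,-0.3192,1.1527,-0.2364,-0.1894,0.0997,-0.4765,-0.3192,1.1527,-0.2364,-0.1894,0.0997,-0.4765,-0.3192,1.1527,-0.2364,-0.1894,0.0997,-0.4765,-0.3192,1.1527,-0.2364,-0.1894,0.0997,-0.4765,-0.3192,1.1527,-0.2364,-0.1894,0.0997,-0.4765,-0.3192,1.1527,-0.2364,-0.1894,0.0997,-0.4765,-0.3192,1.1527,-0.2364,-0.1894,0.0997,-0.4765,-0.3192,1.1527,-0.2364,-0.1894,0.0997,-0.4765,-0.3192,1.1527,-0.2364,-0.1894,0.0997,-0.4765,-0.3192,1.1527,-0.2364,-0.1894,0.0997,-0.4765,-0.3192,1.1527]' --finger_gap 0.65

```text
t: 1.4
ee_pos: [0.4004, 0.2601, 0.3306]
tool_rot: [0.713, 0.655, 0.161, 0.194]
force: [0.3, -0.6, 0.2]
opening: 0.65
grasp_force: 0.0
```

```bash
python3 - <<'E'
from h import *
import cv2
u,y=lean(-.077)
top=np.array([.496,.230,.118])
p,R=pose(u,y,top-.027*u+.09*u);print(delta(p,R),r.sense()["q"])
c=r.calibration("wrist");i=r.capture("wrist")
cv2.imwrite("pics/w1.png",cv2.resize(i[:,:,::-1],(800,600)))
np.savez("w1.npz",**c)
# predicted pixels of plate top corners
for a in(-.04,.04):
  for b in(-.005,.005):
    yy=np.array([-y[1],y[0],0]);X=top+a*yy+b*np.cross(yy,u)
    q=c["camera_matrix"]@(c["R"]@X+c["t"]);print(np.round(q[:2]/q[2]*1.5625))
E
```

```text
([-0.0222, -0.0253, 0.016], [-0.0325, 0.0277, 0.0001]) [-1.05850333e+00  7.49572172e-01  5.58473295e-01  2.11282501e+00
 -1.02828205e+00  1.10321198e-03  2.46091344e-01]
[361. 423.]
[379. 424.]
[356. 282.]
[376. 282.]
```

View pics/w1.png

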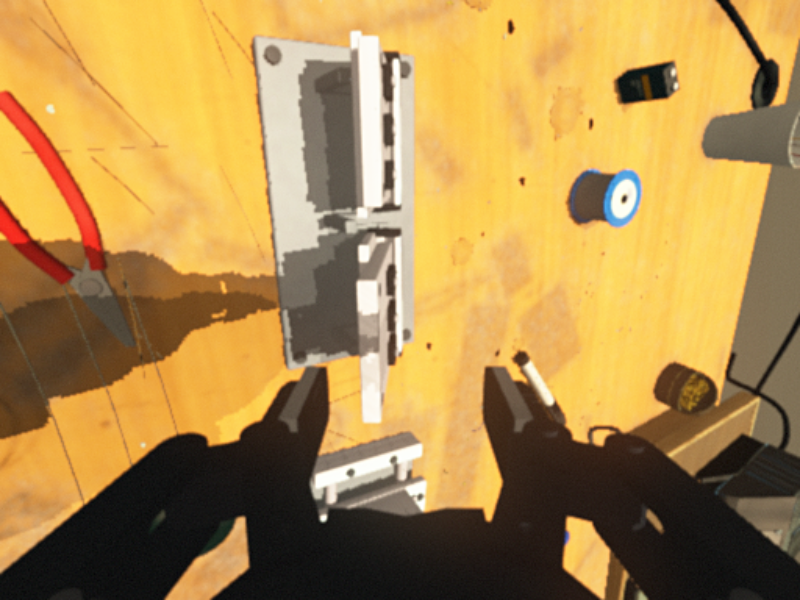

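The wrist view shows the plate's top face from (357–378,281) to (362–382,421), within 1 mm of the prediction. Joint 6 sits at its limit and the pose is not reached. Before moving on I'll check the arm's kinematics.

Request:
inch_along --motion '[-0.0222,-0.0253,0.016,-0.0325,0.0277,0,-0.0222,-0.0253,0.016,-0.0325,0.0277,0,-0.0222,-0.0253,0.016,-0.0325,0.0277,0,-0.0222,-0.0253,0.016,-0.0325,0.0277,0,-0.0222,-0.0253,0.016,-0.0325,0.0277,0]'

```text
t: 1.95
ee_pos: [0.4004, 0.2596, 0.3305]
tool_rot: [0.713, 0.655, 0.161, 0.194]
force: [-0.0, -0.1, -0.1]
opening: 0.649
grasp_force: 0.0
```

```bash
python3 - <<'E'
from h import *
from scipy.optimize import least_squares
np.set_printoptions(precision=4,suppress=True)
s=r.sense();print(s["q"])
u,y=lean(-.077)
top=np.array([.497,.230,.118])
p,R=pose(u,y,top-.027*u+.09*u);print(delta(p,R))
q0=np.array([-1.14767136,0.7070781,-0.02763945,1.48501568,0.0220175,0.95094893,-0.07547452])
for q,rt in((q0,[2.30299914e-01,9.73119530e-01,-5.62299613e-04,-1.12919397e-04]),(s["q"],s["tool_rot"])):
    A=Ro.from_euler('ZYZYZYZ',q); print(A.as_matrix(),Ro.from_quat(rt).as_matrix(), sep="\n")
E
```

```text
[-1.0576  0.7496  0.5588  2.1134 -1.4508  0.001   0.6693]
([-0.0216, -0.0244, 0.0163], [-0.0325, 0.0283, -0.0001])Traceback (most recent call last):
  File "<stdin>", line 10, in <module>
  File "scipy/spatial/transform/_rotation.pyx", line 1413, in scipy.spatial.transform._rotation.Rotation.from_euler
ValueError: Expected axis specification to be a non-empty string of upto 3 characters, got ZYZYZYZ
```

```bash
cat > kin.py <<'E'
import numpy as np
from scipy.spatial.transform import Rotation as Ro
z=lambda a:Ro.from_euler('z',a); y=lambda a:Ro.from_euler('y',a)
def fk(q,S,b,c,L):
    s1,s3,s5,s7=S; d1,d3,d5,d7,a=L
    R=z(b+s1*q[0])*y(q[1]); p=np.array([0,0,d1])+R.apply([0,0,d3])
    R=R*z(s3*q[2]); p=p+R.apply([a,0,0]); R=R*y(q[3]); p=p+R.apply([-a,0,d5])
    R=R*z(s5*q[4])*y(q[5]); p=p+R.apply([0,0,d7]); return p,R*z(s7*q[6]+c)
E
python3 - <<'E'
from kin import *
from rig import r
import itertools
from scipy.optimize import least_squares
np.set_printoptions(precision=4,suppress=True)
s=r.sense()
D=[([-1.14767136,.7070781,-.02763945,1.48501568,.0220175,.95094893,-.07547452],[.25770405,.51391857,.40423753],[.230299914,.97311953,-.00056,-.00011]),
([-1.05850333,.749572172,.558473295,2.11282501,-1.02828205,.00110321198,.246091344],[.4004,.2601,.3306],[.713,.655,.161,.194]),
(s["q"],s["ee_pos"],s["tool_rot"])]
out=[]
for S in itertools.product((1,-1),repeat=4):
    def f(v):
        e=[]
        for q,p,rt in D:
            P,R=fk(q,S,v[0],v[1],v[2:]);e+=[*(P-p),*(.3*(R.inv()*Ro.from_quat(rt)).as_rotvec())]
        return e
    for c0 in(0,1.57,3.14,-1.57):
        o=least_squares(f,[1.107-S[0]*-1.148,c0,.35,.4,.4,.2,0]);out.append((o.cost,S,o.x))
out.sort(key=lambda o:o[0])
for o in out[:5]:print(*o)
E
```

```text
5.757050546495205e-05 (-1, -1, -1, -1) [-0.0489  1.526   0.3364  0.5456  0.2962  0.1723 -0.015 ]
5.7570505464954356e-05 (-1, -1, -1, -1) [-0.0489  1.526   0.3364  0.5456  0.2962  0.1723 -0.015 ]
5.757050546495531e-05 (-1, -1, -1, -1) [-0.0489  1.526   0.3364  0.5456  0.2962  0.1723 -0.015 ]
5.7570505464958334e-05 (-1, -1, -1, -1) [-0.0489  1.526   0.3364  0.5456  0.2962  0.1723 -0.015 ]
0.001101928602031507 (1, -1, -1, -1) [ 2.2268  1.6124  0.5326  0.4865  0.3757  0.2737 -0.0345]
```

```bash
cat >> kin.py <<'E'
lo=np.array([-2.71,-.32,-1.57,0,-1.46,0,-2.83]);hi=np.array([2.71,2.16,1.52,2.45,4.6,2.02,2.83])
V=dict(S=(-1,-1,-1,-1),b=-.0489,c=1.526,L=[.3364,.5456,.2962,.1723,-.015])
def ik(p,R,q0,w=.003,m=.08):
    from scipy.optimize import least_squares
    def f(q):
        P,A=fk(q,**V);return [*(P-p),*(.3*(A.inv()*R).as_rotvec()),*(w*(q-q0))]
    o=least_squares(f,np.clip(q0,lo+m+.001,hi-m-.001),bounds=(lo+m,hi-m));e=np.array(f(o.x)[:6]);return o.x,np.linalg.norm(e)
E
python3 - <<'E'
from h import *; from kin import *
np.set_printoptions(precision=2,suppress=True)
q=r.sense()["q"];rng=np.random.default_rng(0)
top=np.array([.497,.230,.118])
for d in(0,.07):
  for sg in(1,-1):
    u,yy=lean(-.077);p,R=pose(u,sg*yy,top+(d-.027)*u)
    sol=[ik(p,R,rng.uniform(lo,hi)) for _ in range(60)]
    sol=[s[0] for s in sol if s[1]<.006]
    sol.sort(key=lambda s:abs(s-q)[[0,1,2,3]].sum())
    print(d,sg,len(sol));[print("  ",s) for s in sol[:7]]
E
```

```text
0 1 39
   [-0.95  1.01  0.58  2.19  3.45  0.42  2.04]
   [-0.97  1.02  0.62  2.19  3.53  0.43  1.96]
   [-0.91  0.99  0.5   2.19  3.29  0.41  2.21]
   [-0.91  0.99  0.5   2.19  3.29  0.4   2.21]
   [-0.91  0.99  0.49  2.19  3.26  0.4   2.24]
   [-0.89  0.98  0.45  2.19  3.19  0.4   2.32]
   [-0.86  0.97  0.39  2.19  3.05  0.4   2.46]
0 -1 37
   [-0.98  1.03  0.64  2.19  3.57  0.44 -1.23]
   [-0.98  1.03  0.65  2.19  3.57  0.44 -1.23]
   [-0.91  0.99  0.5   2.19  3.29  0.4  -0.93]
   [-0.9   0.98  0.46  2.19  3.21  0.4  -0.85]
   [-1.04  1.07  0.78  2.19  3.8   0.51 -1.47]
   [-1.04  1.07  0.79  2.19  3.8   0.51 -1.48]
   [-0.81  0.95  0.29  2.19  2.86  0.42 -0.48]
0.07 1 40
   [-1.01  0.85  0.56  2.25  3.34  0.3   2.16]
   [-1.    0.85  0.56  2.25  3.33  0.3   2.17]
   [-1.01  0.85  0.58  2.25  3.39  0.31  2.11]
   [-1.06  0.88  0.68  2.25  3.63  0.34  1.87]
   [-0.96  0.83  0.47  2.25  3.11  0.3   2.39]
   [-1.07  0.89  0.72  2.25  3.71  0.35  1.79]
   [-1.11  0.91  0.79  2.25  3.86  0.39  1.65]
0.07 -1 36
   [-1.    0.85  0.55  2.25  3.32  0.3  -0.96]
   [-0.98  0.84  0.5   2.25  3.19  0.3  -0.82]
   [-1.07  0.88  0.7   2.25  3.66  0.34 -1.3 ]
   [-1.07  0.88  0.7   2.25  3.68  0.35 -1.31]
   [-0.95  0.83  0.45  2.25  3.05  0.3  -0.68]
   [-0.93  0.82  0.4   2.25  2.92  0.31 -0.56]
   [-1.09  0.9   0.75  2.25  3.77  0.37 -1.41]
```

```bash
python3 - <<'E'
from h import *; from kin import *
np.set_printoptions(precision=2,suppress=True)
rng=np.random.default_rng(0)
psi=-.136
X=np.array([np.cos(psi),np.sin(psi),0]);Y=np.array([-X[1],X[0],0]);Z=np.array([0,0,1.])
blk=np.array([.5169,-.0196,.066])
for name,u,gp in(("place",Z,blk+[0,0,.055]),("above",Z,blk+[0,0,.135]),("push",Z*np.cos(.65)+Y*np.sin(.65),np.array([.52,.055,.055]))):
  for sg in(1,-1):
    p,R=pose(u,sg*X,gp,.155 if name!="push" else .17)
    sol=[ik(p,R,rng.uniform(lo,hi)) for _ in range(60)]
    sol=[s[0] for s in sol if s[1]<.006]
    sol.sort(key=lambda s:s[4])
    print(name,sg,len(sol));[print("  ",s) for s in sol[::max(1,len(sol)//7)]]
E
```

```text
place 1 36
   [-0.55  1.25  1.44  1.83 -1.28  1.37  1.09]
   [-0.37  0.93  0.73  1.83 -0.9   0.76  0.74]
   [-0.15  0.84  0.27  1.82 -0.4   0.53  0.25]
   [ 0.08  0.83 -0.18  1.83  0.27  0.51 -0.41]
   [ 0.27  0.89 -0.57  1.83  0.75  0.65 -0.88]
   [ 0.35  0.94 -0.75  1.83  0.91  0.77 -1.04]
   [ 0.45  1.04 -1.04  1.83  1.1   0.98 -1.22]
   [ 0.53  1.28 -1.49  1.83  1.3   1.42 -1.39]
place -1 44
   [-0.49  1.08  1.11  1.83 -1.14  1.05 -2.17]
   [-0.23  0.86  0.44  1.83 -0.62  0.59 -2.68]
   [-0.2   0.85  0.38  1.83 -0.54  0.57 -2.75]
   [ 0.07  0.83 -0.16  1.83  0.25  0.5   2.75]
   [ 0.33  0.92 -0.69  1.83  0.87  0.73  2.15]
   [ 0.41  0.99 -0.91  1.83  1.03  0.88  2.  ]
   [ 0.47  1.07 -1.09  1.83  1.13  1.03  1.9 ]
   [ 0.53  1.28 -1.49  1.83  1.3   1.42  1.75]
above 1 39
   [-0.47  0.87  0.98  1.75 -0.85  1.01  0.71]
   [-0.35  0.77  0.67  1.75 -0.62  0.84  0.48]
   [-0.13  0.7   0.22  1.75 -0.22  0.71  0.07]
   [ 0.07  0.7  -0.16  1.75  0.16  0.71 -0.3 ]
   [ 0.17  0.72 -0.36  1.75  0.35  0.74 -0.49]
   [ 0.37  0.81 -0.79  1.75  0.71  0.9  -0.86]
   [ 0.5   0.96 -1.19  1.75  0.9
[... 475 characters left out ...]
  1.44  1.55 -0.9   1.18  0.27]
   [-0.78  1.19  0.66  1.55 -0.05  0.83 -0.48]
   [-0.62  1.12  0.27  1.55  0.39  0.89 -0.89]
   [-0.48  1.1  -0.02  1.55  0.66  1.   -1.14]
   [-0.33  1.13 -0.35  1.55  0.9   1.19 -1.34]
   [-0.22  1.18 -0.62  1.55  1.07  1.37 -1.48]
   [-0.12  1.28 -0.91  1.55  1.22  1.6  -1.58]
push -1 38
   [-0.72  1.16  0.52  1.55  0.12  0.84  2.5 ]
   [-0.59  1.11  0.2   1.55  0.46  0.91  2.18]
   [-0.39  1.11 -0.22  1.55  0.82  1.11  1.87]
   [-0.33  1.13 -0.36  1.55  0.91  1.19  1.79]
   [-0.27  1.15 -0.49  1.55  0.99  1.28  1.73]
   [-0.21  1.19 -0.63  1.55  1.07  1.38  1.66]
   [-0.05  1.39 -1.18  1.55  1.34  1.84  1.49]
   [-0.03  1.44 -1.29  1.55  1.39  1.94  1.47]
```

```bash
cat >> kin.py <<'E'
def rows(Q,n):
    from rig import r
    s=r.sense();q0=s["q"];p0,R0=fk(q0,**V);q=q0;T=[]
    for g in Q:
        for k in range(1,n+1):
            qq=q+(np.array(g)-q)*k/n;p,R=fk(qq,**V)
            T.append([*R0.inv().apply(p-p0),*(R0.inv()*R).as_rotvec()])
        q=np.array(g)
    return np.round(T,3).tolist()
E
python3 - <<'E'
from kin import *
for x in rows([[-1.05,.6,.4,2.0,-.6,.45,.5],[-1.05,.6,.4,2.0,0.4,.5,0.3]],4):print(x)
E
```

```text
[0.028, -0.009, -0.016, 0.072, 0.133, -0.176]
[0.047, -0.021, -0.036, 0.147, 0.236, -0.359]
[0.056, -0.033, -0.057, 0.219, 0.307, -0.547]
[0.056, -0.044, -0.079, 0.286, 0.341, -0.739]
[0.038, -0.04, -0.075, 0.286, 0.259, -0.933]
[0.021, -0.032, -0.071, 0.279, 0.169, -1.124]
[0.005, -0.02, -0.068, 0.263, 0.072, -1.312]
[-0.007, -0.003, -0.067, 0.237, -0.032, -1.496]
```

Request:
inch_along --motion '[0.03,-0.01,-0.016,0.07,0.13,-0.18,0.047,-0.02,-0.036,0.147,0.236,-0.36,0.056,-0.033,-0.057,0.22,0.307,-0.45,0.056,-0.033,-0.057,0.22,0.307,-0.55,0.056,-0.044,-0.079,0.286,0.341,-0.74,0.056,-0.044,-0.079,0.286,0.341,-0.74,0.038,-0.04,-0.075,0.286,0.26,-0.93,0.02,-0.03,-0.07,0.28,0.17,-1.12,0.005,-0.02,-0.068,0.263,0.07,-1.31,-0.007,-0.003,-0.067,0.237,-0.03,-1.5,-0.007,-0.003,-0.067,0.237,-0.03,-1.5,-0.007,-0.003,-0.067,0.237,-0.03,-1.5]'

```text
t: 3.15
ee_pos: [0.365, 0.2569, 0.3878]
tool_rot: [0.093, 0.974, -0.097, 0.184]
force: [0.3, -0.0, -0.1]
opening: 0.651
grasp_force: 0.0
```

```bash
python3 - <<'E'
from kin import *
from rig import r
print(np.round(r.sense()["q"],2))
for x in rows([[-1.05,.65,.4,2.1,1.4,.5,0.1],[-1.0,.75,.5,2.2,2.5,.4,-.4]],4):print(x)
E
```

```text
[-1.3   0.73  0.93  2.04 -0.43  0.46  1.18]
[0.0, -0.023, 0.008, 0.14, -0.002, -0.179]
[-0.012, -0.035, 0.012, 0.229, -0.07, -0.367]
[-0.031, -0.031, 0.012, 0.251, -0.192, -0.556]
[-0.049, -0.01, 0.008, 0.196, -0.348, -0.74]
[-0.06, -0.008, 0.018, 0.206, -0.417, -0.872]
[-0.065, -0.005, 0.028, 0.199, -0.462, -1.013]
[-0.064, -0.001, 0.04, 0.177, -0.483, -1.159]
[-0.058, 0.0, 0.054, 0.145, -0.479, -1.308]
```

Request:
inch_along --motion '[0,-0.023,0.008,0.14,0,-0.1,0,-0.023,0.008,0.14,0,-0.18,-0.012,-0.035,0.012,0.23,-0.07,-0.37,-0.012,-0.035,0.012,0.23,-0.07,-0.37,-0.03,-0.03,0.012,0.25,-0.19,-0.55,-0.03,-0.03,0.012,0.25,-0.19,-0.55,-0.05,-0.01,0.008,0.2,-0.35,-0.74,-0.05,-0.01,0.008,0.2,-0.35,-0.74,-0.06,-0.008,0.018,0.206,-0.417,-0.87,-0.065,-0.005,0.028,0.2,-0.46,-1.01,-0.064,0,0.04,0.177,-0.48,-1.16,-0.058,0,0.054,0.145,-0.48,-1.31]'

```text
t: 4.35
ee_pos: [0.4516, 0.2638, 0.3886]
tool_rot: [-0.516, 0.767, -0.27, 0.267]
force: [0.2, -1.9, -1.6]
opening: 0.648
grasp_force: 0.0
```

```bash
python3 - <<'E'
from h import *
from kin import *
q=r.sense()["q"];print(np.round(q,2))
u,yy=lean(-.077);p,R=pose(u,-yy,np.array([.497,.230,.118])+.063*u)
print(delta(p,R)); g=ik(p,R,q); print(g)
for x in rows([g[0]],6):print(x)
E
```

```text
[-1.18  0.79  0.86  1.99  0.02  0.    2.06]
([0.0561, 0.093, 0.0172], [-0.2448, -0.0524, -0.2826])
(array([-0.59600395,  0.75724569, -0.27426774,  2.2562658 ,  1.98127066,
        0.61851391,  0.36912816]), np.float64(0.00037783101460218315))
[0.027, 0.047, 0.015, -0.181, 0.102, -0.054]
[0.054, 0.078, 0.02, -0.295, 0.19, -0.122]
[0.073, 0.095, 0.02, -0.342, 0.234, -0.197]
[0.081, 0.101, 0.02, -0.333, 0.209, -0.262]
[0.075, 0.101, 0.019, -0.291, 0.102, -0.294]
[0.054, 0.1, 0.011, -0.246, -0.087, -0.277]
```

Request:
inch_along --motion '[0.013,0.023,0.008,-0.09,0.05,-0.027,0.027,0.047,0.015,-0.18,0.1,-0.054,0.04,0.06,0.018,-0.24,0.145,-0.09,0.054,0.078,0.02,-0.295,0.19,-0.122,0.073,0.095,0.02,-0.342,0.234,-0.197,0.073,0.095,0.02,-0.342,0.234,-0.197,0.081,0.1,0.02,-0.333,0.21,-0.262,0.081,0.1,0.02,-0.333,0.21,-0.262]'

```text
t: 5.15
ee_pos: [0.3736, 0.2166, 0.2946]
tool_rot: [-0.615, 0.753, -0.224, 0.06]
force: [0.3, -0.4, -0.0]
opening: 0.649
grasp_force: 0.0
```

```bash
python3 - <<'E'
from h import *
from kin import *
q=r.sense()["q"];print(np.round(q,2))
u,yy=lean(-.077);p,R=pose(u,-yy,np.array([.497,.230,.118])+.063*u)
print(delta(p,R)); g=ik(p,R,q); print(g)
for x in rows([g[0]],6):print(x)
E
```

```text
[-1.07  0.83  0.61  2.21  0.12  0.06  2.17]
([-0.0218, -0.0114, -0.0108], [0.1236, -0.2419, -0.0581])
(array([-0.56250677,  0.7645929 , -0.33944792,  2.25638373,  1.95017456,
        0.66196489,  0.39906816]), np.float64(0.00034324593116990046))
[0.008, 0.022, 0.007, -0.121, 0.044, -0.036]
[0.017, 0.032, 0.01, -0.173, 0.086, -0.076]
[0.021, 0.03, 0.012, -0.154, 0.095, -0.111]
[0.015, 0.018, 0.011, -0.08, 0.049, -0.127]
[-0.001, 0.001, 0.005, 0.026, -0.068, -0.111]
[-0.027, -0.018, -0.011, 0.133, -0.261, -0.057]
```

```bash
python3 - <<'E'
from h import *
from kin import *
np.set_printoptions(precision=3,suppress=True)
q=r.sense()["q"]
Q=[q+[0,-.1,0,-.1,.9-q[4],.15,1.4-q[6]],q+[0,-.1,0,-.1,1.7-q[4],.5,.6-q[6]],q+[.1,-.05,-.2,0,2.4-q[4],.5,-.1-q[6]]]
for x in rows(Q,3):print(x)
s=r.sense();R=Ro.from_quat(s["tool_rot"]);print(s["ee_pos"]+R.apply([0,0,.173]))
E
```

```text
[-0.001, -0.015, -0.012, 0.027, 0.002, 0.012]
[0.0, -0.035, -0.024, 0.08, 0.007, 0.027]
[0.001, -0.059, -0.039, 0.158, 0.006, 0.049]
[0.018, -0.074, -0.043, 0.253, 0.102, 0.065]
[0.028, -0.097, -0.052, 0.397, 0.154, 0.082]
[0.028, -0.123, -0.066, 0.571, 0.146, 0.099]
[0.01, -0.115, -0.052, 0.574, 0.044, 0.067]
[-0.009, -0.101, -0.038, 0.545, -0.072, 0.04]
[-0.028, -0.082, -0.026, 0.483, -0.194, 0.019]
[0.437 0.171 0.14 ]
```

Request:
inch_along --motion '[0,-0.035,-0.03,0.08,0,0.03,0,-0.06,-0.05,0.16,0,0.05,0.018,-0.075,-0.06,0.25,0.1,0.065,0.028,-0.1,-0.06,0.4,0.15,0.08,0.028,-0.12,-0.07,0.57,0.15,0.1,0.028,-0.12,-0.07,0.57,0.15,0.1,0.01,-0.115,-0.06,0.57,0.04,0.07,-0.009,-0.1,-0.05,0.545,-0.07,0.04,-0.03,-0.08,-0.04,0.48,-0.19,0.02,-0.03,-0.08,-0.04,0.48,-0.19,0.02]'

```text
t: 6.15
ee_pos: [0.4551, 0.2844, 0.393]
tool_rot: [-0.594, 0.689, -0.331, 0.25]
force: [0.9, -1.3, -1.0]
opening: 0.651
grasp_force: 0.0
```

```bash
python3 - <<'E'
from h import *
from kin import *
q=r.sense()["q"];print(np.round(q,2))
u,yy=lean(-.077);p,R=pose(u,-yy,np.array([.497,.230,.118])+.063*u)
print(delta(p,R)); g=ik(p,R,q); print(g)
for x in rows([g[0]],6):print(x)
E
```

```text
[-1.25  0.85  0.94  1.95 -0.43  0.    2.71]
([0.0527, 0.1087, 0.0133], [-0.3111, -0.0965, -0.0408])
(array([-1.06086646,  0.75455427,  0.57557586,  2.10132929, -0.38983017,
        0.08      ,  2.75      ]), np.float64(0.04771110487360441))
[0.006, 0.017, 0.004, -0.07, -0.003, -0.006]
[0.012, 0.034, 0.005, -0.138, -0.007, -0.012]
[0.017, 0.05, 0.005, -0.205, -0.015, -0.02]
[0.022, 0.065, 0.003, -0.271, -0.024, -0.029]
[0.027, 0.08, -0.001, -0.335, -0.035, -0.039]
[0.031, 0.094, -0.006, -0.397, -0.049, -0.051]
```

```bash
python3 - <<'E'
from h import *
from kin import *
for x in rows([[-1.05,.6,.5,1.9,0.1,.75,2.0],[-1.05,.6,.5,1.9,0.8,.75,1.4]],3):print(x)
E
```

```text
[0.008, 0.034, -0.014, -0.284, 0.026, 0.091]
[0.025, 0.053, -0.042, -0.498, 0.121, 0.147]
[0.053, 0.055, -0.077, -0.618, 0.27, 0.176]
[0.068, 0.035, -0.068, -0.473, 0.345, 0.164]
[0.079, 0.011, -0.061, -0.316, 0.388, 0.158]
[0.083, -0.016, -0.055, -0.154, 0.399, 0.155]
```

Request:
inch_along --motion '[0.004,0.017,-0.01,-0.14,0.01,0.05,0.008,0.034,-0.014,-0.284,0.026,0.09,0.02,0.045,-0.03,-0.4,0.08,0.12,0.025,0.053,-0.042,-0.5,0.12,0.147,0.05,0.055,-0.077,-0.62,0.27,0.176,0.05,0.055,-0.077,-0.62,0.27,0.176,0.068,0.035,-0.068,-0.47,0.345,0.16,0.079,0.01,-0.06,-0.32,0.39,0.16,0.083,-0.016,-0.055,-0.15,0.4,0.155,0.083,-0.016,-0.055,-0.15,0.4,0.155]'

```text
t: 7.15
ee_pos: [0.4123, 0.208, 0.4471]
tool_rot: [-0.475, 0.791, -0.376, 0.09]
force: [-0.8, 0.2, -0.2]
opening: 0.646
grasp_force: 0.0
```

```bash
python3 - <<'E'
from h import *
from kin import *
q=r.sense()["q"];print(np.round(q,2))
for x in rows([q+[0,0,0,0,.7,.2,-.5],q+[.1,0,-.2,0,1.4,.2,-1.1]],4):print(x)
E
```

```text
[-1.35  0.86  1.3   1.95 -0.24  0.48  2.48]
[0.017, -0.003, -0.001, 0.015, 0.097, -0.028]
[0.033, -0.009, -0.004, 0.047, 0.197, -0.053]
[0.049, -0.018, -0.008, 0.098, 0.296, -0.074]
[0.064, -0.031, -0.015, 0.167, 0.39, -0.094]
[0.061, -0.042, -0.011, 0.245, 0.417, -0.122]
[0.054, -0.054, -0.006, 0.326, 0.425, -0.153]
[0.044, -0.065, -0.002, 0.409, 0.412, -0.186]
[0.031, -0.076, 0.003, 0.49, 0.379, -0.219]
```

```bash
python3 - <<'E'
from h import *; from kin import *
np.set_printoptions(precision=2,suppress=True)
rng=np.random.default_rng(0)
u,X=lean(-.077);Y=np.array([-X[1],X[0],0]);N=np.cross(Y,u)
psi=-.136;X2=np.array([np.cos(psi),np.sin(psi),0]);Y2=np.array([-X2[1],X2[0],0])
top=np.array([.497,.230,.118])
for phi in(-1,-.8,-.6,-.4,.4,.6,.8):
  for sg in(1,-1):
    for nm,uu,xx,g in(("grasp",u*np.cos(phi)+Y*np.sin(phi),N,top-.025*u),("lift",u*np.cos(phi)+Y*np.sin(phi),N,top+.045*u),("place",np.array([0,0,np.cos(phi)])+Y2*np.sin(phi),X2,np.array([.517,-.02,.121]))):
      p,R=pose(uu,sg*xx,g)
      sol=[ik(p,R,np.array([rng.uniform(-1.3,.5),.8,rng.uniform(-1.3,1.3),1.9,rng.uniform(-1.2,1.4),.6,rng.uniform(-2.6,2.6)]),m=.12) for _ in range(16)]
      sol=[s[0] for s in sol if s[1]<.004 and -1.3<s[0][4]<1.8]
      sol.sort(key=lambda s:abs(s[2]))
      print(phi,sg,nm,len(sol),*sol[:2])
E
```

```text
-1 1 grasp 0
-1 1 lift 0
-1 1 place 14 [ 0.49  1.13  0.01  1.71 -1.02  1.15  1.22] [ 0.52  1.13 -0.04  1.71 -0.99  1.12  1.19]
-1 -1 grasp 0
-1 -1 lift 0
-1 -1 place 13 [ 0.55  1.13 -0.1   1.71 -0.95  1.07 -1.98] [ 0.4   1.13  0.19  1.71 -1.1   1.29 -1.84]
-0.8 1 grasp 0
-0.8 1 lift 0
-0.8 1 place 16 [ 0.37  1.03  0.12  1.76 -1.03  1.04  1.18] [ 0.32  1.04  0.23  1.76 -1.09  1.13  1.23]
-0.8 -1 grasp 0
-0.8 -1 lift 0
-0.8 -1 place 15 [ 0.45  1.03 -0.03  1.76 -0.95  0.94 -2.04] [ 0.48  1.03 -0.1   1.76 -0.9   0.9  -2.08]
-0.6 1 grasp 0
-0.6 1 lift 0
-0.6 1 place 15 [ 0.36  0.94 -0.04  1.81 -0.85  0.76  0.94] [ 0.53  0.97 -0.37  1.81 -0.52  0.6   0.62]
-0.6 -1 grasp 0
-0.6 -1 lift 0
-0.6 -1 place 16 [ 0.25  0.95  0.18  1.81 -1.    0.9  -2.06] [ 0.24  0.95  0.2   1.81 -1.01  0.91 -2.05]
-0.4 1 grasp 0
-0.4 1 lift 0
-0.4 1 place 15 [ 0.19  0.88  0.09  1.83 -0.8   0.67  0.81] [ 0.3   0.88 -0.13  1.83 -0.58  0.57  0.6 ]
-0.4 -1 grasp 0
-0.4 -1 lift 0
-0.4 -1 place 16 [ 0.25  0.88 -0.03  1.83 -0.68  0.61 -2.44] [ 0.34  0.88 -0.21  1.83 -0.47  0.54 -2.65]
0.4 1 grasp 15 [-0.79  1.   -0.1   1
[... 1116 characters left out ...]
32  0.97 -0.04  1.69  0.74  0.93  2.07] [-0.36  0.97  0.05  1.69  0.67  0.88  2.14]
0.8 1 grasp 15 [-0.9   1.18 -0.01  1.47  0.88  1.21 -1.85] [-1.04  1.2   0.31  1.47  0.63  1.04 -1.64]
0.8 1 lift 14 [-0.95  1.06 -0.01  1.55  0.83  1.26 -1.84] [-1.    1.06  0.12  1.55  0.76  1.19 -1.77]
0.8 1 place 14 [-0.46  1.05  0.08  1.61  0.73  1.05 -1.1 ] [-0.33  1.06 -0.18  1.61  0.9   1.2  -1.25]
0.8 -1 grasp 9 [-0.94  1.18  0.08  1.47  0.82  1.17  1.34] [-0.97  1.18  0.15  1.47  0.76  1.12  1.39]
0.8 -1 lift 10 [-0.92  1.06 -0.07  1.55  0.87  1.29  1.27] [-0.99  1.06  0.09  1.55  0.77  1.2   1.36]
0.8 -1 place 9 [-0.35  1.06 -0.15  1.61  0.88  1.18  1.91] [-0.53  1.06  0.24  1.61  0.61  0.97  2.16]
```

```bash
cat >> h.py <<'E'
PHI=.45
def plate_pose(d,phi=PHI,top=np.array([.497,.230,.118])):
    u,X=lean(-.077);Y=np.array([-X[1],X[0],0]);N=np.cross(Y,u)
    return pose(u*np.cos(phi)+Y*np.sin(phi),-N,top+(d-.025)*u)
E
python3 - <<'E'
from h import *; from kin import *
np.set_printoptions(precision=3,suppress=True)
p,R=plate_pose(.09);print(p,delta(p,R)); print(ik(p,R,r.sense()["q"]))
E
```

```text
[0.397 0.305 0.293] ([-0.1047, 0.1408, 0.0506], [-0.1048, -0.0261, -0.2939])
(array([-1.378,  1.066,  1.006,  1.886, -0.325,  0.466,  2.488]), np.float64(8.176580439700047e-06))
```

Request:
inch_along --motion '[-0.03,0.045,0.01,-0.03,0,-0.1,-0.06,0.08,0.02,-0.06,0,-0.2,-0.08,0.11,0.03,-0.1,-0.02,-0.29,-0.1047,0.1408,0.0506,-0.1048,-0.0261,-0.2939,-0.1047,0.1408,0.0506,-0.1048,-0.0261,-0.2939,-0.1047,0.1408,0.0506,-0.1048,-0.0261,-0.2939,-0.1047,0.1408,0.0506,-0.1048,-0.0261,-0.2939]'

```text
t: 7.85
ee_pos: [0.3951, 0.305, 0.2938]
tool_rot: [-0.595, 0.731, -0.335, 0.018]
force: [0.4, -0.4, 0.4]
opening: 0.647
grasp_force: 0.0
```

```bash
python3 - <<'E'
from h import *; from kin import *
import cv2
np.set_printoptions(precision=3,suppress=True)
p,R=plate_pose(.09);print(delta(p,R),r.sense()["q"])
p,R=plate_pose(0);print(delta(p,R),ik(p,R,r.sense()["q"]))
c=r.calibration("wrist");i=r.capture("wrist");np.savez("w2.npz",**c)
cv2.imwrite("pics/w2.png",cv2.resize(i[:,:,::-1],(800,600)))
u,y=lean(-.077);top=np.array([.497,.230,.118])
for a in(-.04,.04):
  for b in(-.005,.005):
    yy=np.array([-y[1],y[0],0]);X=top+a*yy+b*np.cross(yy,u)
    q=c["camera_matrix"]@(c["R"]@X+c["t"]);print(np.round(q[:2]/q[2]*1.5625))
E
```

```text
([-0.0011, -0.0015, 0.001], [0.0064, 0.0006, 0.0001]) [-1.35   1.07   0.983  1.921 -0.319  0.443  2.498]
([-0.0402, -0.0021, 0.0821], [0.0064, 0.0006, 0.0001]) (array([-1.26 ,  1.197,  0.903,  1.816, -0.372,  0.366,  2.477]), np.float64(5.811623476958146e-06))
[411. 316.]
[391. 316.]
[412. 486.]
[390. 486.]
```

View pics/w2.png

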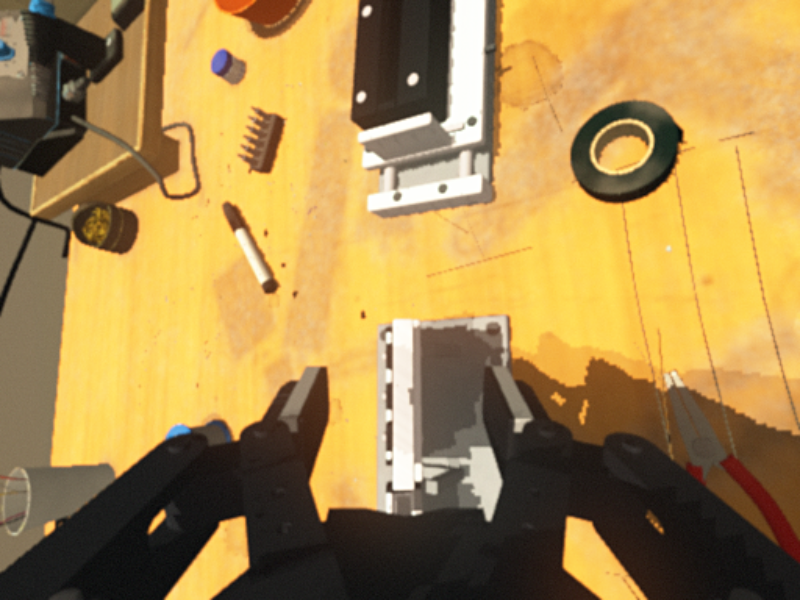

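The wrist view shows the plate's top face at (392–413, 319–488), within 1 mm of the prediction and between the open fingers. I'll descend and grip.

Request:
inch_along --motion '[-0.007,0,0.014,0.003,0,0,-0.014,-0.001,0.028,0.006,0,0,-0.02,-0.001,0.041,0.006,0,0,-0.027,-0.002,0.055,0.006,0,0,-0.034,-0.002,0.069,0.006,0,0,-0.0402,-0.0021,0.0821,0.0064,0.0006,0,-0.0402,-0.0021,0.0821,0.0064,0.0006,0,-0.0402,-0.0021,0.0821,0.0064,0.0006,0,-0.0402,-0.0021,0.0821,0.0064,0.0006,0]'

```text
t: 8.8
ee_pos: [0.4429, 0.3022, 0.2151]
tool_rot: [-0.595, 0.729, -0.337, 0.019]
force: [-0.2, 0.6, 0.2]
opening: 0.648
grasp_force: 0.0
```

```bash
python3 - <<'E'
from h import *
p,R=plate_pose(0);print(delta(p,R),r.sense()["q"].round(2))
E
```

```text
([0.0007, -0.001, -0.0005], [-0.0001, -0.0006, 0.0021]) [-1.23  1.21  0.89  1.83 -0.37  0.35  2.49]
```

Request:
inch_along --motion '[0,0,0,0,0,0,0,0,0,0,0,0,0,0,0,0,0,0,0,0,0,0,0,0,0,0,0,0,0,0,0,0,0,0,0,0,0,0,0,0,0,0,0,0,0,0,0,0,0,0,0,0,0,0,0,0,0,0,0,0]' --finger_gap 0.0

```text
t: 9.8
ee_pos: [0.443, 0.3022, 0.2149]
tool_rot: [-0.595, 0.729, -0.337, 0.019]
force: [-2.7, 1.0, 5.8]
opening: 0.113
grasp_force: 58.5
```

```bash
python3 - <<'E'
from h import *
p,R=plate_pose(.10);print(delta(p,R),r.sense()["q"].round(2),r.sense()["force"])
E
```

```text
([0.0443, -0.0009, -0.0907], [-0.0001, -0.0006, 0.0023]) [-1.23  1.21  0.89  1.83 -0.37  0.35  2.49] [-2.65061008  1.0381811   5.76062405]
```

Request:
inch_along --motion '[0.004,0,-0.009,0,0,0,0.009,0,-0.018,0,0,0,0.013,0,-0.027,0,0,0,0.018,0,-0.036,0,0,0,0.022,0,-0.045,0,0,0,0.027,0,-0.054,0,0,0,0.031,0,-0.063,0,0,0,0.035,0,-0.072,0,0,0,0.04,0,-0.081,0,0,0,0.044,0,-0.09,0,0,0,0.049,0,-0.1,0,0,0,0.049,0,-0.1,0,0,0]'

```text
t: 11.0
ee_pos: [0.3854, 0.3062, 0.3112]
tool_rot: [-0.595, 0.729, -0.337, 0.019]
force: [0.8, 0.1, -1.7]
opening: 0.109
grasp_force: 58.8
```

```bash
cat >> h.py <<'E'
PSI=-.136
X2=np.array([np.cos(PSI),np.sin(PSI),0]);Y2=np.array([-X2[1],X2[0],0])
def place_pose(gp,phi=PHI): return pose(np.array([0,0,np.cos(phi)])+Y2*np.sin(phi),-X2,gp)
E
python3 - <<'E'
from h import *; from kin import *
np.set_printoptions(precision=3,suppress=True)
q=r.sense()["q"];print(q)
for g in([.46,.06,.29],[.517,-.020,.24],[.517,-.020,.122]):
    p,R=place_pose(np.array(g));print(delta(p,R),ik(p,R,q))
E
```

```text
[-1.382  1.044  1.015  1.93  -0.304  0.468  2.499]
([0.1779, -0.1439, 0.0288], [-0.5123, 0.0155, -0.1815]) (array([-0.765,  0.683,  0.624,  1.661,  0.057,  1.045,  2.75 ]), np.float64(7.035657401677365e-05))
([0.2131, -0.1721, 0.1293], [-0.5123, 0.0155, -0.1815]) (array([-0.49 ,  0.759,  0.44 ,  1.63 ,  0.177,  0.918,  2.75 ]), np.float64(9.242451039752457e-05))
([0.1689, -0.1114, 0.2204], [-0.5123, 0.0155, -0.1815]) (array([-0.501,  0.953,  0.473,  1.733,  0.086,  0.642,  2.75 ]), np.float64(6.568561822148619e-05))
```

Request:
inch_along --motion '[0.03,-0.024,0,-0.085,0,-0.03,0.06,-0.048,0,-0.17,0,-0.06,0.09,-0.072,0.01,-0.256,0,-0.09,0.12,-0.096,0.015,-0.34,0.01,-0.12,0.15,-0.12,0.02,-0.427,0.01,-0.15,0.178,-0.144,0.029,-0.5123,0.0155,-0.1815,0.178,-0.144,0.029,-0.5123,0.0155,-0.1815,0.19,-0.153,0.06,-0.5123,0.0155,-0.1815,0.2,-0.162,0.095,-0.5123,0.0155,-0.1815,0.2131,-0.1721,0.1293,-0.5123,0.0155,-0.1815,0.2131,-0.1721,0.1293,-0.5123,0.0155,-0.1815,0.2131,-0.1721,0.1293,-0.5123,0.0155,-0.1815]'

```text
t: 12.2
ee_pos: [0.5265, 0.0462, 0.3781]
tool_rot: [-0.64, 0.735, -0.146, -0.169]
force: [-0.1, 0.8, -1.6]
opening: 0.107
grasp_force: 59.3
```

```bash
python3 - <<'E'
from h import *
import cv2
np.set_printoptions(precision=3,suppress=True)
print(r.sense()["q"])
p,R=place_pose(np.array([.517,-.020,.24]));print(delta(p,R))
c=r.calibration("wrist");i=r.capture("wrist");np.savez("w3.npz",**c)
t=r.capture("top")
cv2.imwrite("pics/w3.png",np.vstack([np.hstack([cv2.resize(i[:,:,::-1],(400,300)),cv2.resize(r.capture("scene")[:,:,::-1],(400,300))]),cv2.resize(t[165:255,245:365,::-1],(400,300)).repeat(1,0)@np.eye(3) if 0 else np.hstack([cv2.resize(t[165:255,245:365,::-1],(400,300)),cv2.resize(t[:,:,::-1],(400,300))])]))
E
```

```text
[-0.506  0.768  0.5    1.661  0.124  0.899  2.81 ]
([0.0002, 0.0005, -0.0015], [0.0018, -0.0012, -0.0011])
```

View pics/w3.png

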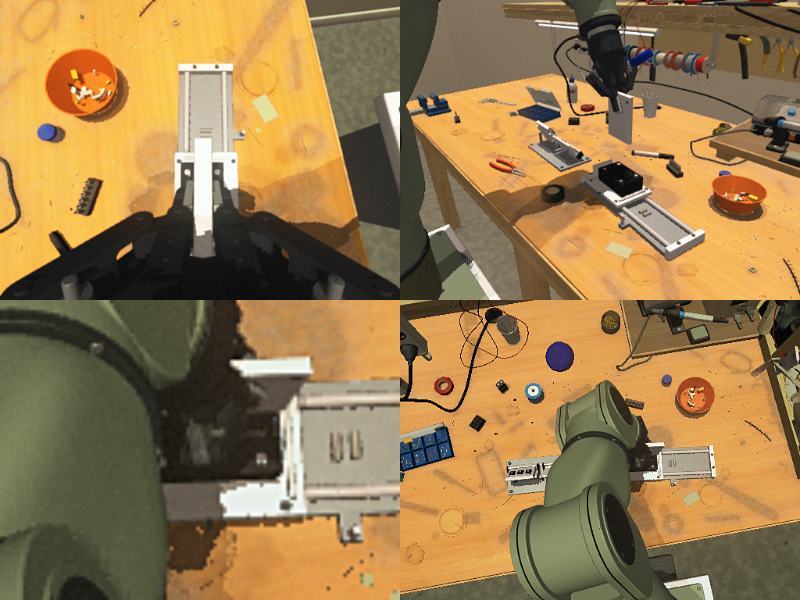

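The plate is held upright above the block: its top face spans (195–212,138) to (…,255) in the wrist view, and its -y top corner is near (310,367) in the top crop. I'll check that corner and the groove line numerically.

```bash
python3 - <<'E'
from h import *
import cv2
np.set_printoptions(precision=4,suppress=True)
T=r.calibration("top");s=r.sense()
R=Ro.from_quat(s["tool_rot"]);gp=s["ee_pos"]+R.apply([0,0,.155]);print("gp",gp)
for p in((310,360),(310,375)):print("corner",onz(T,(245+p[0]/3.333,165+p[1]/3.333),gp[2]+.025))
print("expect",gp-.04*Y2+.005*X2,gp-.04*Y2-.005*X2)
# groove edge: mid of dark band per column in first top picture
t=cv2.cvtColor(cv2.imread("pics/t.png"),6).astype(float)
for c in(292,300,308,316,322):
    col=t[196:212,c-2:c+3].mean(1);print(c,col.round().tolist(),[onz(T,(c,v),.066)[:2] for v in(199.5,207.5)])
i=cv2.imread("pics/w3.png")
E
```

```text
gp [ 0.5172 -0.0192  0.2393]
corner [ 0.3442 -0.0242  0.2643]
corner [ 0.336  -0.0225  0.2643]
expect [ 0.5167 -0.0595  0.2393] [ 0.5068 -0.0582  0.2393]
292 [91.0, 52.0, 52.0, 54.0, 45.0, 37.0, 36.0, 36.0, 37.0, 54.0, 57.0, 42.0, 49.0, 53.0, 51.0, 43.0] [array([0.5336, 0.0134]), array([0.5148, 0.017 ])]
300 [51.0, 52.0, 52.0, 55.0, 40.0, 37.0, 34.0, 36.0, 35.0, 53.0, 55.0, 36.0, 53.0, 53.0, 53.0, 53.0] [array([ 0.5303, -0.0052]), array([ 0.5116, -0.0015])]
308 [51.0, 50.0, 51.0, 59.0, 40.0, 36.0, 34.0, 33.0, 42.0, 52.0, 50.0, 37.0, 49.0, 52.0, 53.0, 51.0] [array([ 0.527 , -0.0237]), array([ 0.5083, -0.0199])]
316 [48.0, 47.0, 53.0, 46.0, 36.0, 35.0, 33.0, 34.0, 49.0, 52.0, 42.0, 44.0, 50.0, 50.0, 54.0, 50.0] [array([ 0.5237, -0.0421]), array([ 0.505 , -0.0384])]
322 [45.0, 48.0, 50.0, 41.0, 36.0, 35.0, 34.0, 38.0, 47.0, 52.0, 37.0, 55.0, 50.0, 46.0, 40.0, 143.0] [array([ 0.5213, -0.056 ]), array([ 0.5026, -0.0522])]
```

```bash
python3 - <<'E'
from h import *
np.set_printoptions(precision=4,suppress=True)
T=r.calibration("top")
for p in((312,60),(310,75)):print("corner",onz(T,(245+p[0]/3.333,165+p[1]/3.333),.2643))
for z in(.16,.135,.121):
    p,R=place_pose(np.array([.5173,-.0203,z]));print(delta(p,R))
E
```

```text
corner [ 0.514  -0.0614  0.2643]
corner [ 0.5054 -0.0584  0.2643]
([-0.0335, -0.0003, 0.0718], [-0.0002, -0.0005, 0.0011])
([-0.0444, -0.0003, 0.0943], [-0.0002, -0.0005, 0.0011])
([-0.0505, -0.0003, 0.1069], [-0.0002, -0.0005, 0.0011])
```

Request:
inch_along --motion '[-0.006,0,0.012,0,0,0.001,-0.011,0,0.024,0,0,0.001,-0.017,0,0.036,0,0,0.001,-0.022,0,0.048,0,0,0.001,-0.028,0,0.06,0,0,0.001,-0.0335,-0.0003,0.0718,0,0,0.001,-0.0335,-0.0003,0.0718,0,0,0.001,-0.0335,-0.0003,0.0718,0,0,0.001]'

```text
t: 13.15
ee_pos: [0.5267, 0.0457, 0.2998]
tool_rot: [-0.64, 0.735, -0.147, -0.169]
force: [0.2, -0.6, -2.0]
opening: 0.108
grasp_force: 59.2
```

```bash
python3 - <<'E'
from h import *
import cv2
print(r.sense()["q"].round(3))
for z in(.16,.14,.121):
    p,R=place_pose(np.array([.5173,-.0203,z]));print(delta(p,R))
i=r.capture("scene")[:,:,::-1]
cv2.imwrite("pics/s4.png",cv2.resize(i[150:280,220:350],(600,600),interpolation=cv2.INTER_CUBIC))
E
```

```text
[-0.492  0.888  0.476  1.738  0.104  0.712  2.769]
([-0.0008, 0.0003, -0.0001], [0.0003, -0.0012, -0.0008])
([-0.0095, 0.0003, 0.0179], [0.0003, -0.0012, -0.0008])
([-0.0178, 0.0004, 0.035], [0.0003, -0.0012, -0.0008])
```

View pics/s4.png

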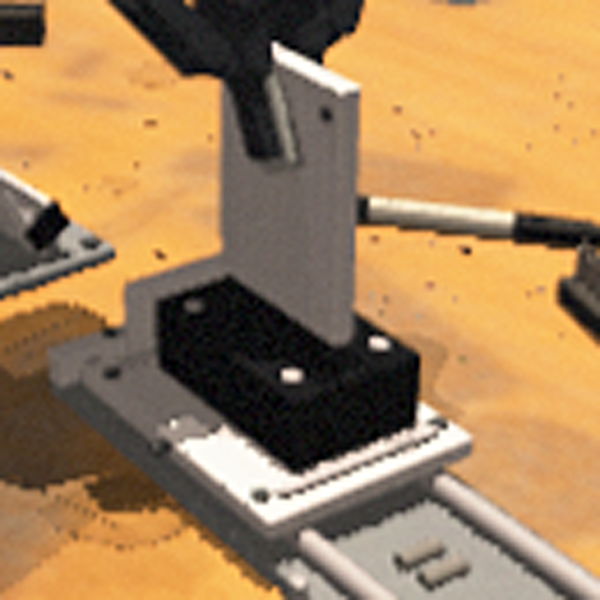

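The view shows the plate vertical just over the groove, with its near bottom corner at (345,348) and the groove visible at (250,350). Lowering slowly.

Request:
inch_along --motion '[-0.003,0,0.004,0,0,0,-0.004,0,0.007,0,0,0,-0.006,0,0.011,0,0,0,-0.008,0,0.015,0,0,0,-0.0095,0.0003,0.018,0,0,0,-0.0095,0.0003,0.018,0,0,0]'

```text
t: 13.8
ee_pos: [0.5264, 0.0462, 0.2787]
tool_rot: [-0.64, 0.735, -0.147, -0.169]
force: [-0.5, 0.1, -1.8]
opening: 0.106
grasp_force: 59.4
```

Request:
inch_along --motion '[-0.002,0,0.004,0,0,0,-0.004,0,0.008,0,0,0,-0.0055,0,0.011,0,0,0,-0.0055,0,0.011,0,0,0]'

```text
t: 14.2
ee_pos: [0.5265, 0.0463, 0.2664]
tool_rot: [-0.64, 0.735, -0.147, -0.169]
force: [0.2, -0.4, -2.6]
opening: 0.114
grasp_force: 59.4
```

```bash
python3 - <<'E'
from h import *
print(r.sense()["torque"].round(2))
for z in(.128,.121):
    p,R=place_pose(np.array([.5173,-.0203,z]));print(delta(p,R))
E
```

```text
[ 0.66 -0.18  0.01]
([0.0004, 0.0, -0.0012], [0.001, -0.0011, -0.0009])
([-0.0027, 0.0, 0.0051], [0.001, -0.0011, -0.0009])
```

Request:
inch_along --motion '[-0.001,0,0.002,0,0,0,-0.002,0,0.004,0,0,0,-0.002,0,0.004,0,0,0]'

```text
t: 14.5
ee_pos: [0.5264, 0.0464, 0.2622]
tool_rot: [-0.64, 0.735, -0.147, -0.169]
force: [1.1, -0.4, -2.5]
opening: 0.11
grasp_force: 59.4
```

Request:
inch_along --motion '[-0.0004,0,0.001,0,0,0,-0.0009,0,0.0018,0,0,0,-0.0009,0,0.0018,0,0,0]'

```text
t: 14.8
ee_pos: [0.5264, 0.0464, 0.2602]
tool_rot: [-0.64, 0.735, -0.147, -0.169]
force: [-0.4, 0.2, -1.3]
opening: 0.106
grasp_force: 59.4
```

Request:
inch_along --motion '[-0.0004,0,0.001,0,0,0,-0.0009,0,0.0018,0,0,0,-0.0009,0,0.0018,0,0,0]'

```text
t: 15.1
ee_pos: [0.5265, 0.0464, 0.2585]
tool_rot: [-0.64, 0.735, -0.147, -0.169]
force: [-1.2, 1.1, 1.6]
opening: 0.109
grasp_force: 59.8
```

Request:
inch_along --motion '[-0.0004,0,0.001,0,0,0,-0.0004,0,0.001,0,0,0]'

```text
t: 15.3
ee_pos: [0.5265, 0.0458, 0.2582]
tool_rot: [-0.64, 0.735, -0.147, -0.169]
force: [-1.8, 0.2, 20.9]
opening: 0.11
grasp_force: 62.5
```

Request:
inch_along --motion '[0,0,-0.0005,0,0,0,0,0,-0.0005,0,0,0,0,0,-0.0005,0,0,0,0,0,-0.0005,0,0,0,0,0,-0.0005,0,0,0]' --finger_gap 0.45

```text
t: 15.8
ee_pos: [0.5265, 0.0466, 0.2576]
tool_rot: [-0.64, 0.735, -0.147, -0.169]
force: [-0.3, 0.1, 0.7]
opening: 0.453
grasp_force: 0.0
```

Request:
inch_along --motion '[0,0,-0.01,0,0,0,0,0,-0.03,0,0,0,0,0,-0.06,0,0,0,0,0,-0.1,0,0,0,0,0,-0.1,0,0,0,0,0,-0.1,0,0,0]'

```text
t: 16.4
ee_pos: [0.5324, 0.0901, 0.3485]
tool_rot: [-0.641, 0.735, -0.147, -0.168]
force: [-0.3, 0.4, 0.0]
opening: 0.446
grasp_force: 0.0
```

```bash
python3 - <<'E'
from h import *; from kin import *
import cv2
np.set_printoptions(precision=3,suppress=True)
s=r.sense();print(s["q"])
lip=np.array([.5121,-.0205,0])+Y2*.068
print("lip guess",lip)
i=r.capture("scene")[:,:,::-1];t=r.capture("top")[:,:,::-1]
cv2.imwrite("pics/s5.png",np.hstack([cv2.resize(i[140:290,210:360],(400,400),interpolation=cv2.INTER_CUBIC),cv2.resize(t[150:270,250:370],(400,400),interpolation=cv2.INTER_CUBIC)]))
E
```

```text
[-0.567  0.829  0.488  1.638  0.092  0.892  2.746]
lip guess [0.521 0.047 0.   ]
```

View pics/s5.png

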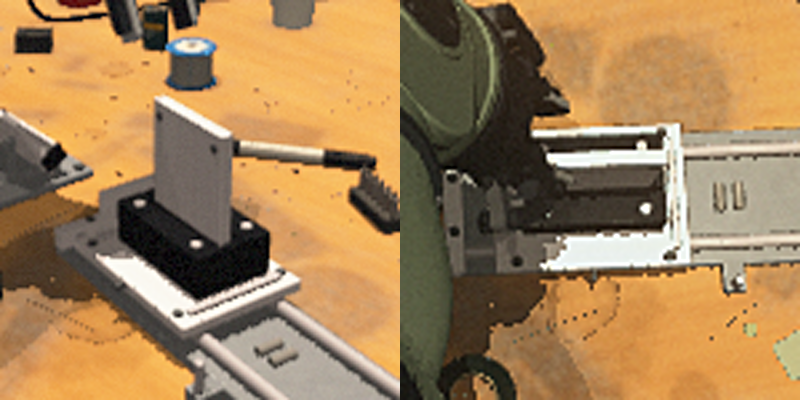

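The plate stands in the groove with its base near (225,245), and the gripper is clear. The deck's right edge is unchanged, so the carrier has not moved. Now I'll measure the pointer-to-pin distance and plan the push.

```bash
cat >> h.py <<'E'
LIP=np.array([.5121,-.0205,0])+Y2*.070
def push_pose(back,phi=.65,z=.045):
    tip=LIP+Y2*(.0088+back);tip[2]=z
    return pose(np.array([0,0,np.cos(phi)])+Y2*np.sin(phi),-X2,tip,.173)
E
python3 - <<'E'
from h import *; from kin import *
np.set_printoptions(precision=4,suppress=True)
T=r.calibration("top");zb=lambda *p:crop(p,255,175,7.273)
a=onz(T,zb(383,418),.03);b=onz(T,zb(702,431),.032)
print(a,b,"dist",(a-b)@Y2,"pointer vs deck centre",(a-[.5121,-.0205,.03])@Y2,"pin off axis",(b-[.5121,-.0205,0])@X2)
for bk in(.05,.03,0):
    p,R=push_pose(bk,z=.12 if bk==.05 else .045);print(p,delta(p,R),ik(p,R,r.sense()["q"])[0])
E
```

```text
[ 0.4559 -0.0113  0.03  ] [ 0.4332 -0.1132  0.032 ] dist 0.10400576565883674 pointer vs deck centre 0.0014891418331596303 pin off axis -0.06562459210017299
[0.5438 0.2108 0.2577] ([-0.1487, 0.0052, 0.0276], [0.0015, 0.1987, -0.001]) [-0.7904  1.0856  0.5455  1.4078  0.089   1.0681  2.5252]
[0.541  0.191  0.1827] ([-0.1634, 0.0051, 0.1039], [0.0015, 0.1987, -0.001]) [-0.7676  1.1922  0.538   1.4641  0.0615  0.9104  2.5073]
[0.537  0.1613 0.1827] ([-0.1364, 0.0051, 0.1169], [0.0015, 0.1987, -0.001]) [-0.739   1.182   0.5485  1.5293  0.0724  0.8389  2.5315]
```

Request:
inch_along --motion '[-0.04,0.001,0,0,0.05,0,-0.08,0.002,0.01,0,0.1,0,-0.12,0.004,0.02,0.001,0.15,0,-0.1487,0.0052,0.0276,0.0015,0.1987,-0.001,-0.1487,0.0052,0.0276,0.0015,0.1987,-0.001,-0.155,0.005,0.06,0.0015,0.1987,-0.001,-0.1634,0.0051,0.1039,0.0015,0.1987,-0.001,-0.1634,0.0051,0.1039,0.0015,0.1987,-0.001,-0.1634,0.0051,0.1039,0.0015,0.1987,-0.001]' --finger_gap 0.0

```text
t: 17.4
ee_pos: [0.5416, 0.1906, 0.1839]
tool_rot: [-0.623, 0.714, -0.21, -0.241]
force: [1.4, -0.6, 0.9]
opening: 0.004
grasp_force: 0.0
```

```bash
python3 - <<'E'
from h import *
print(r.sense()["q"].round(2))
for bk in(.03,.004,0,-.05,-.09,-.103):
    p,R=push_pose(bk);print(bk,delta(p,R))
E
```

```text
[-0.74  1.19  0.52  1.5   0.07  0.89  2.51]
0.03 ([-0.0009, 0.0006, 0.0007], [0.0, -0.0005, -0.0009])
0.004 ([0.0198, 0.0006, 0.0165], [0.0, -0.0005, -0.0009])
0 ([0.0229, 0.0006, 0.0189], [0.0, -0.0005, -0.0009])
-0.05 ([0.0627, 0.0006, 0.0492], [0.0, -0.0005, -0.0009])
-0.09 ([0.0946, 0.0005, 0.0734], [0.0, -0.0005, -0.0009])
-0.103 ([0.1049, 0.0005, 0.0813], [0.0, -0.0005, -0.0009])
```

Request:
inch_along --motion '[0.01,0,0.008,0,0,0,0.0198,0.0006,0.0165,0,0,0,0.0198,0.0006,0.0165,0,0,0]'

```text
t: 17.7
ee_pos: [0.5377, 0.1648, 0.1841]
tool_rot: [-0.622, 0.715, -0.21, -0.24]
force: [0.1, 0.9, 0.6]
opening: -0.005
grasp_force: 0.0
```

Request:
inch_along --motion '[0.002,0,0.0015,0,0,0,0.004,0,0.003,0,0,0,0.006,0,0.0045,0,0,0,0.008,0,0.006,0,0,0,0.011,0,0.0085,0,0,0,0.014,0,0.0107,0,0,0,0.014,0,0.0107,0,0,0]'

```text
t: 18.4
ee_pos: [0.5348, 0.1477, 0.1818]
tool_rot: [-0.623, 0.714, -0.21, -0.241]
force: [0.2, 0.6, 0.4]
opening: 0.007
grasp_force: 0.0
```

```bash
cat >> h.py <<'E'
def deck_edge():
    """last bright column of the deck, row line parallel to the rail at deck height, 40 mm off axis on robot side"""
    import cv2
    T=r.calibration("top");g=cv2.cvtColor(r.capture("top"),cv2.COLOR_RGB2GRAY).astype(np.float32)
    ys=np.arange(.02,-.16,-.0005)
    P=np.array([np.array([.5121,-.0205,.032])+Y2*(v-0.)-X2*.044 for v in ys])
    q=(T["camera_matrix"]@(T["R"]@P.T+np.array(T["t"])[:,None]));uv=(q[:2]/q[2]).astype(np.float32)
    v=cv2.remap(g,uv[0][None],uv[1][None],cv2.INTER_LINEAR)[0]
    return ys,v
E
python3 - <<'E'
from h import *
ys,v=deck_edge();print([(round(float(a),3),int(b)) for a,b in zip(ys[::6],v[::6])])
E
```

```text
[(0.02, 239), (0.017, 238), (0.014, 239), (0.011, 238), (0.008, 239), (0.005, 239), (0.002, 238), (-0.001, 239), (-0.004, 239), (-0.007, 238), (-0.01, 238), (-0.013, 237), (-0.016, 239), (-0.019, 239), (-0.022, 237), (-0.025, 238), (-0.028, 238), (-0.031, 239), (-0.034, 239), (-0.037, 239), (-0.04, 238), (-0.043, 239), (-0.046, 239), (-0.049, 238), (-0.052, 239), (-0.055, 239), (-0.058, 239), (-0.061, 243), (-0.064, 210), (-0.067, 100), (-0.07, 84), (-0.073, 161), (-0.076, 248), (-0.079, 243), (-0.082, 246), (-0.085, 166), (-0.088, 175), (-0.091, 181), (-0.094, 176), (-0.097, 172), (-0.1, 164), (-0.103, 160), (-0.106, 151), (-0.109, 147), (-0.112, 152), (-0.115, 149), (-0.118, 130), (-0.121, 130), (-0.124, 176), (-0.127, 174), (-0.13, 177), (-0.133, 109), (-0.136, 172), (-0.139, 170), (-0.142, 173), (-0.145, 90), (-0.148, 172), (-0.151, 167), (-0.154, 168), (-0.157, 166)]
```

Request:
inch_along --motion '[0.004,0,0.003,0,0,0,0.01,0,0.0076,0,0,0,0.016,0,0.0122,0,0,0,0.022,0,0.0167,0,0,0,0.028,0,0.0213,0,0,0,0.034,0,0.0258,0,0,0,0.04,0,0.0304,0,0,0,0.046,0,0.035,0,0,0,0.052,0,0.0395,0,0,0,0.056,0,0.0426,0,0,0,0.06,0,0.0456,0,0,0,0.06,0,0.0456,0,0,0]'

```text
t: 19.65
ee_pos: [0.5246, 0.073, 0.1819]
tool_rot: [-0.623, 0.714, -0.21, -0.241]
force: [-0.3, -0.0, -0.2]
opening: -0.003
grasp_force: 0.0
```

```bash
python3 - <<'E'
from h import *
ys,v=deck_edge();i=np.where(v[:]>215)[0].max();print("edge",ys[i],"moved",-.070-ys[i])
for bk in(-.095,-.103):
    p,R=push_pose(bk);print(bk,delta(p,R))
print(r.sense()["q"].round(2),r.sense()["force"])
E
```

```text
edge -0.15800000000000017 moved 0.08800000000000016
-0.095 ([0.0055, -0.0003, 0.0031], [-0.0005, 0.0001, -0.0004])
-0.103 ([0.0119, -0.0003, 0.0079], [-0.0005, 0.0001, -0.0004])
[-0.61  1.16  0.55  1.73  0.14  0.61  2.59] [0.20302308 0.50029215 0.218204  ]
```

Request:
inch_along --motion '[0.001,0,0.0008,0,0,0,0.002,0,0.0015,0,0,0,0.003,0,0.0023,0,0,0,0.004,0,0.003,0,0,0,0.005,0,0.0038,0,0,0,0.005,0,0.0038,0,0,0]'

```text
t: 20.3
ee_pos: [0.524, 0.0693, 0.1819]
tool_rot: [-0.624, 0.714, -0.21, -0.239]
force: [-1.7, 19.6, 11.5]
opening: -0.0
grasp_force: 9.9
```

Request:
inch_along --motion '[0.001,0,0.0008,0,0,0,0.002,0,0.0015,0,0,0,0.003,0,0.0023,0,0,0,0.003,0,0.0023,0,0,0]'

```text
t: 20.7
ee_pos: [0.5234, 0.0637, 0.1818]
tool_rot: [-0.623, 0.714, -0.21, -0.24]
force: [0.2, 0.0, -0.5]
opening: -0.001
grasp_force: 0.4
```

```bash
python3 - <<'E'
from h import *
p,R=push_pose(-.103);print(delta(p,R))
ys=None
import cv2
T=r.calibration("top");g=cv2.cvtColor(r.capture("top"),cv2.COLOR_RGB2GRAY).astype(np.float32)
yy=np.arange(-.12,-.22,-.0005)
P=np.array([np.array([.5121,-.0205,.032])+Y2*v-X2*.044 for v in yy]);q=T["camera_matrix"]@(T["R"]@P.T+np.array(T["t"])[:,None]);uv=(q[:2]/q[2]).astype(np.float32)
v=cv2.remap(g,uv[0][None],uv[1][None],cv2.INTER_LINEAR)[0];print("moved",-.07-yy[np.where(v>215)[0].max()])
E
```

```text
([0.0041, -0.0002, 0.0019], [-0.001, 0.0004, -0.0001])
moved 0.14950000000000008
```

Request:
inch_along --motion '[-0.005,0,-0.004,0,0,0,-0.016,0,-0.012,0,0,0,-0.03,0,-0.03,0,0,0,-0.04,0,-0.06,0,0,0,-0.06,0,-0.1,0,0,0,-0.06,0,-0.1,0,0,0]'

```text
t: 21.35
ee_pos: [0.5382, 0.1767, 0.2266]
tool_rot: [-0.625, 0.713, -0.21, -0.237]
force: [0.2, -1.4, -2.0]
opening: 0.0
grasp_force: 0.0
```

```bash
python3 - <<'E'
from h import *
import cv2
i=r.capture("scene")[:,:,::-1];t=r.capture("top")[:,:,::-1]
cv2.imwrite("pics/t6.png",t)
cv2.imwrite("pics/s6.png",np.hstack([cv2.resize(i[150:330,220:400],(400,400),interpolation=cv2.INTER_CUBIC),cv2.resize(t[165:265,290:390],(400,400),interpolation=cv2.INTER_CUBIC)]))
E
```

```text
(no output)
```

View pics/s6.png

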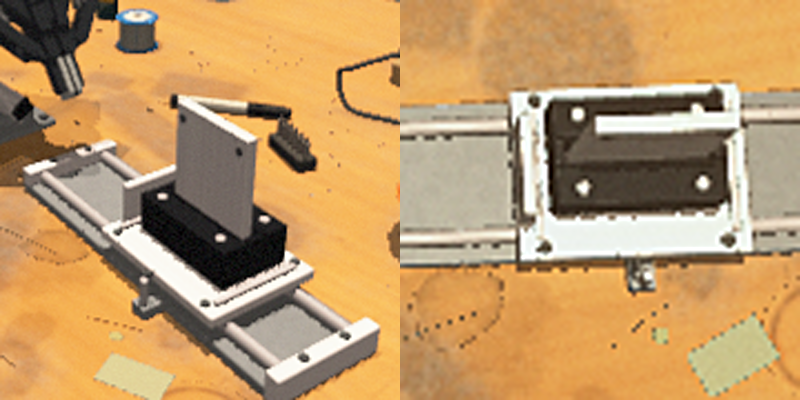

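The plate still stands in the block. The deck spans (510–752, 85–262) in the right crop, and the pin is at about (643,280). I'll put the travel in numbers.

```bash
python3 - <<'E'
from h import *
import cv2
np.set_printoptions(precision=4,suppress=True)
T=r.calibration("top")
f=lambda x,y:crop((x-400,y),290,165,4)
P=[onz(T,f(*p),.032) for p in((510,92),(737,86),(752,256),(518,262))]
c=np.mean(P,0);print(c,"moved",-(c-[.5121,-.0205,0])@Y2)
print("pin",(onz(T,f(643,282),.032)-c)@Y2, "old pin est vs now",onz(T,f(643,282),.032))
t=cv2.cvtColor(cv2.imread("pics/t6.png"),6)
print(t[226:240,340:360])
E
```

```text
[ 0.4963 -0.1167  0.032 ] moved 0.09742717120069944
pin -0.0031434155320411283 old pin est vs now [ 0.4304 -0.1108  0.032 ]
[[241 240 241 241 243 242 241 241 242 242 241 242 242 241 243 243 244 242
  243 244]
 [243 246 246 246 248 248 245 246 247 249 247 247 249 250 253 253 253 253
  254 255]
 [255 255 255 255 182 255 255 255 254 215 247 249 245 205 198 194 190 184
  165 150]
 [110 106 101 103  64 110  98 101  96 106 109 106  83  77  86  78  81  67
   78  73]
 [ 90  92  95  93  90  97  55  87  53  99  60  70  72 114  86  85  86  76
   71  81]
 [ 91  89  88  85  95  98  70 104  53  95 139 191 180 149  83  88  82 166
  164 168]
 [188 189 190 186 189 199 111  92  50  85 139 125 189 190 173 176 171 168
  163 170]
 [190 186 191 190 187 201 115  78  82 190 119 254 247 190 173 173 159 154
  163 159]
 [186 183 186 187 185 191 105 139  80 107  65 235 255 195 173 168 153 140
  163 151]
 [183 183 183 184 181 189 148 124 195 121  56  87 101 188 172 167 164 158
  163 163]
 [180 180 180 177 182 186 153  76 206 196  70  75 183 194 180 173 161 170
  171 169]
 [179 179 177 178 178 183 192  38  90  89  61  63  76 104 181 174 170 176
  175 172]
 [181 180 181 178 179 180 190 184  78 186 180 179 176 177 178 170 165 168
  169 165]
 [181 176 181 181 177 178 180 180 170 179 179 174 176 175 173 170 168 170
  170 171]]
```

Two readings put the carrier at about 97.5–98 mm moved, roughly 5–6 mm short of the pin. I'll push about 4 mm more, which still re-centres if it is already in the detent, and measure again.

```bash
python3 - <<'E'
from h import *
for bk in(-.07,-.095,-.102):
    p,R=push_pose(bk);print(delta(p,R))
E
```

```text
([0.0389, -0.0005, 0.0828], [-0.002, 0.0009, 0.0012])
([0.0588, -0.0005, 0.0979], [-0.002, 0.0009, 0.0012])
([0.0644, -0.0005, 0.1021], [-0.002, 0.0009, 0.0012])
```

Request:
inch_along --motion '[0.01,0,0.03,0,0,0,0.02,0,0.06,0,0,0,0.0389,-0.0005,0.0828,-0.002,0.001,0.001,0.049,-0.0005,0.09,-0.002,0.001,0.001,0.0588,-0.0005,0.0979,-0.002,0.001,0.001,0.0588,-0.0005,0.0979,-0.002,0.001,0.001]'

```text
t: 22.05
ee_pos: [0.5241, 0.0649, 0.1829]
tool_rot: [-0.622, 0.715, -0.21, -0.241]
force: [0.2, 0.8, 0.4]
opening: 0.0
grasp_force: 0.0
```

Request:
inch_along --motion '[0.001,0,0.0008,0,0,0,0.002,0,0.0015,0,0,0,0.003,0,0.0023,0,0,0]'

```text
t: 22.35
ee_pos: [0.5237, 0.0627, 0.1827]
tool_rot: [-0.623, 0.714, -0.21, -0.241]
force: [0.2, 2.9, -0.3]
opening: 0.004
grasp_force: 1.5
```

Request:
inch_along --motion '[0.001,0,0.0008,0,0,0,0.0015,0,0.001,0,0,0]'

```text
t: 22.55
ee_pos: [0.5234, 0.0606, 0.1828]
tool_rot: [-0.623, 0.714, -0.21, -0.241]
force: [0.6, 1.8, -0.5]
opening: -0.002
grasp_force: 1.0
```

Request:
inch_along --motion '[0.001,0,0.0008,0,0,0,0.001,0,0.0008,0,0,0]'

```text
t: 22.75
ee_pos: [0.5231, 0.0588, 0.1828]
tool_rot: [-0.622, 0.715, -0.21, -0.241]
force: [0.3, 0.0, 0.1]
opening: 0.0
grasp_force: 0.0
```

Request:
inch_along --motion '[-0.005,0,-0.004,0,0,0,-0.016,0,-0.012,0,0,0,-0.03,0,-0.03,0,0,0,-0.04,0,-0.06,0,0,0,-0.06,0,-0.1,0,0,0,-0.06,0,-0.1,0,0,0]'

```text
t: 23.35
ee_pos: [0.5384, 0.1722, 0.2275]
tool_rot: [-0.625, 0.713, -0.21, -0.238]
force: [0.3, -1.2, -1.0]
opening: -0.001
grasp_force: 0.0Traceback (most recent call last):
```

```bash
cat > screws.py <<'E'
from h import *
import cv2
T=r.calibration("top")
def blobs(im):
    g=cv2.cvtColor(im,6)
    out=[]
    _,l,st,c=cv2.connectedComponentsWithStats((g>140).astype(np.uint8),connectivity=8)
    for k in range(1,len(st)):
        x,y,w,h,a=st[k]
        if 2<=a<=20 and max(w,h)<=5 and g[max(0,y-2):y+h+2,x-2:x+w+2][[0,-1]].max()<110:
            m=(l==k)*g.astype(float);yy,xx=np.nonzero(m);p=(np.average(xx,weights=m[yy,xx]),np.average(yy,weights=m[yy,xx]))
            P=onz(T,p,.067)
            d=P-np.array([.5121,-.0205,.067]);s=d@Y2;t=d@X2
            if abs(t)<.04 and -.2<s<.06:out.append((round(s,4),round(t,4)))
    return sorted(out)
cv2.imwrite("pics/t7.png",r.capture("top")[:,:,::-1])
for n in("t","t6","t7"):print(n,blobs(cv2.imread(f"pics/{n}.png")))
E
python3 screws.py
```

```text
  File "screws.py", line 17, in <module>
    for n in("t","t6","t7"):print(n,blobs(cv2.imread(f"pics/{n}.png")))
                                    ~~~~~^^^^^^^^^^^^^^^^^^^^^^^^^^^^^
  File "screws.py", line 10, in blobs
    if 2<=a<=20 and max(w,h)<=5 and g[max(0,y-2):y+h+2,x-2:x+w+2][[0,-1]].max()<110:
                                    ~~~~~~~~~~~~~~~~~~~~~~~~~~~~~~~~~~~~~~~~~^^
    return umr_maximum(a, axis, None, out, keepdims, initial, where)
ValueError: zero-size array to reduction operation maximum which has no identity
```

```bash
sed -i 's/,x-2:x+w+2\]/,max(0,x-2):x+w+2]/' screws.py; python3 screws.py
python3 - <<'E'
import cv2
for n in("t6","t7"):
    g=cv2.cvtColor(cv2.imread(f"pics/{n}.png"),6);print(g[227:237,340:358])
E
```

```text
t [(np.float64(-0.0346), np.float64(0.0281)), (np.float64(-0.0341), np.float64(-0.016)), (np.float64(0.0359), np.float64(0.0281)), (np.float64(0.0363), np.float64(-0.016))]
t6 [(np.float64(-0.1329), np.float64(-0.0156)), (np.float64(-0.0631), np.float64(-0.0159)), (np.float64(-0.063), np.float64(0.0281))]
t7 [(np.float64(-0.1387), np.float64(-0.0155)), (np.float64(-0.0683), np.float64(-0.0159)), (np.float64(-0.0681), np.float64(0.0282))]
[[243 246 246 246 248 248 245 246 247 249 247 247 249 250 253 253 253 253]
 [255 255 255 255 182 255 255 255 254 215 247 249 245 205 198 194 190 184]
 [110 106 101 103  64 110  98 101  96 106 109 106  83  77  86  78  81  67]
 [ 90  92  95  93  90  97  55  87  53  99  60  70  72 114  86  85  86  76]
 [ 91  89  88  85  95  98  70 104  53  95 139 191 180 149  83  88  82 166]
 [188 189 190 186 189 199 111  92  50  85 139 125 189 190 173 176 171 168]
 [190 186 191 190 187 201 115  78  82 190 119 254 247 190 173 173 159 154]
 [186 183 186 187 185 191 105 139  80 107  65 235 255 195 173 168 153 140]
 [183 183 183 184 181 189 148 124 195 121  56  87 101 188 172 167 164 158]
 [180 180 180 177 182 186 153  76 206 196  70  75 183 194 180 173 161 170]]
[[245 246 246 247 248 246 246 247 246 246 249 250 249 250 252 253 253 254]
 [255 255 255 255 189 255 255 255 253 252 250 215 245 202 199 197 191 185]
 [110 103 104 101  66 110  93 101 100 109  84 106  92  81  82  81  79  66]
 [ 93  92  93  92  96  93  48  74  72  87  37  98  66 116  93  94  89  77]
 [ 88  94  87  92  91  94  61 216 183  83  44 102 122 156  80  87  84 169]
 [188 189 194 188 192 195 102 209 184 184  55  60 197 194 177 176 168 169]
 [185 189 189 189 189 196 106 149 185 191  66 255 251 189 176 172 160 154]
 [184 182 183 184 189 192 105 133 194 100  56 232 255 193 170 169 157 140]
 [185 187 185 186 183 187 142 116 198 118  55  88 100 189 169 171 163 161]
 [183 181 180 177 179 184 148  78 205 197  76  81 183 193 180 173 164 170]]
```

Screw tracking gives 104.3 mm moved against 104 mm needed, and the contact force fell to zero as the carrier seated. To confirm it is in the detent, I'll nudge it about 2 mm further and see whether it springs back.

Request:
inch_along --motion '[0.015,0,0.05,0,0,0,0.03,0,0.08,0,0,0,0.045,0,0.088,0,0,0,0.055,0,0.096,0,0,0,0.059,0,0.099,0,0,0,0.06,0,0.1,0,0,0,0.061,0,0.1008,0,0,0,0.0617,0,0.1013,0,0,0,0.0617,0,0.1013,0,0,0]'

```text
t: 24.35
ee_pos: [0.523, 0.0574, 0.1828]
tool_rot: [-0.623, 0.714, -0.21, -0.241]
force: [0.4, -0.2, -0.9]
opening: 0.001
grasp_force: 0.3
```

```bash
python3 - <<'E'
import screws
E
```

```text
t [(np.float64(-0.0346), np.float64(0.0281)), (np.float64(-0.0341), np.float64(-0.016)), (np.float64(0.0359), np.float64(0.0281)), (np.float64(0.0363), np.float64(-0.016))]
t6 [(np.float64(-0.1329), np.float64(-0.0156)), (np.float64(-0.0631), np.float64(-0.0159)), (np.float64(-0.063), np.float64(0.0281))]
t7 [(np.float64(-0.1397), np.float64(-0.0159)), (np.float64(-0.0693), np.float64(0.0279)), (np.float64(-0.0692), np.float64(-0.0159))]
```

Request:
inch_along --motion '[-0.005,0,-0.004,0,0,0,-0.016,0,-0.012,0,0,0,-0.03,0,-0.03,0,0,0,-0.04,0,-0.06,0,0,0,-0.06,0,-0.1,0,0,0,-0.06,0,-0.1,0,0,0]'

```text
t: 25.0
ee_pos: [0.5381, 0.1701, 0.2275]
tool_rot: [-0.625, 0.713, -0.21, -0.238]
force: [-0.0, -0.6, -0.0]
opening: -0.001
grasp_force: 0.0
```

```bash
python3 screws.py | tail -1
```

```text
t7 [(np.float64(-0.1397), np.float64(-0.0159)), (np.float64(-0.0696), np.float64(0.0277)), (np.float64(-0.0693), np.float64(-0.0159))]
```

Request:
inch_along --motion '[0.015,0,0.05,0,0,0,0.03,0,0.08,0,0,0,0.045,0,0.088,0,0,0,0.055,0,0.096,0,0,0,0.06,0,0.1,0,0,0,0.061,0,0.1008,0,0,0,0.0617,0,0.1013,0,0,0,0.0617,0,0.1013,0,0,0]'

```text
t: 25.85
ee_pos: [0.5227, 0.0564, 0.1828]
tool_rot: [-0.623, 0.714, -0.209, -0.24]
force: [-0.6, 9.1, 4.9]
opening: 0.005
grasp_force: 4.5
```

Request:
inch_along --motion '[0.0008,0,0.0006,0,0,0,0.0008,0,0.0006,0,0,0]'

```text
t: 26.05
ee_pos: [0.5226, 0.0559, 0.1828]
tool_rot: [-0.623, 0.714, -0.209, -0.24]
force: [-2.3, 15.3, 8.4]
opening: 0.005
grasp_force: 7.5
```

Request:
inch_along --motion '[0.0008,0,0.0006,0,0,0,0.0008,0,0.0006,0,0,0]'

```text
t: 26.25
ee_pos: [0.5225, 0.0555, 0.1829]
tool_rot: [-0.624, 0.714, -0.209, -0.239]
force: [-4.5, 21.5, 13.5]
opening: 0.0
grasp_force: 10.7
```

```bash
python3 screws.py | tail -1
```

```text
t7 [(np.float64(-0.14), np.float64(-0.0157)), (np.float64(-0.0702), np.float64(0.028)), (np.float64(-0.0697), np.float64(-0.0155))]
```

Request:
inch_along --motion '[-0.005,0,-0.004,0,0,0,-0.016,0,-0.012,0,0,0,-0.03,0,-0.03,0,0,0,-0.04,0,-0.06,0,0,0,-0.06,0,-0.1,0,0,0,-0.06,0,-0.1,0,0,0]'

```text
t: 26.9
ee_pos: [0.5376, 0.1659, 0.2275]
tool_rot: [-0.625, 0.713, -0.21, -0.238]
force: [0.4, -1.3, -1.4]
opening: -0.001
grasp_force: 0.0
```

```bash
python3 screws.py | tail -1
```

```text
t7 [(np.float64(-0.1395), np.float64(-0.0157)), (np.float64(-0.0697), np.float64(0.0277)), (np.float64(-0.0693), np.float64(-0.0158))]
```

```bash
python3 - <<'E'
from h import *
import cv2
np.set_printoptions(precision=4,suppress=True)
T=r.calibration("top");zb=lambda *p:crop(p,255,175,7.273)
c=np.array([.5121,-.0205,0])
for z in(.024,.028):
  for p in((660,245),(704,243)):print(z,(onz(T,zb(*p),z)-c)@Y2)
for z in(.01,.02,.03):print("pointer",z,(onz(T,zb(383,418),z)-c)@Y2)
print("pin",(onz(T,zb(702,431),.032)-c)@Y2)
# deck front / rear edges at rest frames t and t7, gray profile along rail, robot side strip
for n,r0 in(("t",0),("t7",-.105)):
    g=cv2.cvtColor(cv2.imread(f"pics/{n}.png"),6).astype(np.float32)
    for off in(-.047,):
        for a,b in((.08,.055),(-.055,-.08)):
            v=np.arange(a,b,-.001)+r0
            P=np.array([[c[0],c[1],.032]+Y2*k+X2*off for k in v]);q=T["camera_matrix"]@(T["R"]@P.T+np.array(T["t"])[:,None]);uv=(q[:2]/q[2]).astype(np.float32)
            print(n,[(round(float(k-r0),3),int(w)) for k,w in zip(v,cv2.remap(g,uv[0][None],uv[1][None],1)[0])][::2])
# pin & pointer details in t7 : dark pointer column along rail
E
```

```text
0.024 -0.09499708906919756
0.024 -0.10971189899516541
0.028 -0.09424074133647811
0.028 -0.10890550169288297
pointer 0.01 -0.0006626794100145324
pointer 0.02 0.0004132312115725214
pointer 0.03 0.0014891418331596303
pin -0.10251662382567711
t [(0.08, 156), (0.078, 157), (0.076, 154), (0.074, 151), (0.072, 129), (0.07, 167), (0.068, 231), (0.066, 223), (0.064, 222), (0.062, 231), (0.06, 136), (0.058, 72), (0.056, 63)]
t [(-0.055, 58), (-0.057, 107), (-0.059, 179), (-0.061, 227), (-0.063, 221), (-0.065, 220), (-0.067, 212), (-0.069, 177), (-0.071, 147), (-0.073, 150), (-0.075, 153), (-0.077, 150), (-0.079, 152)]
t7 [(0.08, 189), (0.078, 186), (0.076, 192), (0.074, 191), (0.072, 147), (0.07, 149), (0.068, 254), (0.066, 247), (0.064, 245), (0.062, 250), (0.06, 213), (0.058, 139), (0.056, 82)]
t7 [(-0.055, 85), (-0.057, 124), (-0.059, 227), (-0.061, 247), (-0.063, 244), (-0.065, 245), (-0.067, 226), (-0.069, 192), (-0.071, 161), (-0.073, 173), (-0.075, 170), (-0.077, 171), (-0.079, 173)]
```

The carrier stays at about 105.3 mm, and the ridges seem to lie at about 92 and 106, so the true detent centre is still uncertain (99–105). I'll straddle the lip's ends with the open fingers, grip it, draw it back a little and release, to see where it centres.

```bash
cat >> h.py <<'E'
def lip_pose(moved,dy=-.006,z=.047,phi=.65,d=.164):
    tip=LIP+Y2*(dy-moved);tip[2]=z
    return pose(np.array([0,0,np.cos(phi)])+Y2*np.sin(phi),-X2,tip,d)
E
python3 - <<'E'
from h import *
for a in((.1053,.04,.06),(.1053,.0,.10),(.1053,-.006,.047)):
    p,R=lip_pose(*a);print(delta(p,R))
E
```

```text
([0.0432, 0.0003, 0.0779], [-0.0023, 0.0017, 0.0013])
([0.0993, 0.0003, 0.0702], [-0.0023, 0.0017, 0.0013])
([0.072, 0.0004, 0.116], [-0.0023, 0.0017, 0.0013])
```

Request:
inch_along --motion '[0.02,0,0.01,0,0,0,0.045,0,0.03,0,0,0,0.072,0,0.05,-0.002,0.0017,0.001,0.072,0,0.065,-0.002,0.0017,0.001,0.072,0,0.08,-0.002,0.0017,0.001,0.072,0,0.092,-0.002,0.0017,0.001,0.072,0,0.104,-0.002,0.0017,0.001,0.072,0.0004,0.116,-0.0023,0.0017,0.0013,0.072,0.0004,0.116,-0.0023,0.0017,0.0013,0.072,0.0004,0.116,-0.0023,0.0017,0.0013]' --finger_gap 1.0

```text
t: 27.95
ee_pos: [0.5193, 0.0339, 0.1773]
tool_rot: [-0.621, 0.715, -0.21, -0.242]
force: [0.4, 0.3, 0.6]
opening: 1.002
grasp_force: 0.0
```

```bash
python3 screws.py | tail -1
```

```text
t7 [(np.float64(-0.1397), np.float64(-0.0159)), (np.float64(-0.0697), np.float64(0.0278)), (np.float64(-0.0693), np.float64(-0.0158))]
```

Request:
inch_along --motion '[0,0,0,0,0,0,0,0,0,0,0,0,0,0,0,0,0,0,0,0,0,0,0,0,0,0,0,0,0,0]' --finger_gap 0.6

```text
t: 28.5
ee_pos: [0.5195, 0.0344, 0.1779]
tool_rot: [-0.622, 0.715, -0.21, -0.242]
force: [-0.5, 6.5, 10.0]
opening: 0.686
grasp_force: 64.0
```

```bash
python3 screws.py | tail -1
```

```text
t7 [(np.float64(-0.1398), np.float64(-0.0158)), (np.float64(-0.0697), np.float64(0.0277)), (np.float64(-0.0694), np.float64(-0.0158))]
```

Request:
inch_along --motion '[-0.0008,0,-0.0006,0,0,0,-0.0012,0,-0.0009,0,0,0,-0.0012,0,-0.0009,0,0,0]'

```text
t: 28.85
ee_pos: [0.5197, 0.0351, 0.1778]
tool_rot: [-0.621, 0.715, -0.21, -0.242]
force: [1.4, -1.7, 8.1]
opening: 0.687
grasp_force: 66.3
```

```bash
python3 screws.py | tail -1
```

```text
t7 [(np.float64(-0.1394), np.float64(-0.0162)), (np.float64(-0.0693), np.float64(0.0279)), (np.float64(-0.0692), np.float64(-0.0159))]
```

Request:
inch_along --motion '[-0.0008,0,-0.0006,0,0,0,-0.0012,0,-0.0009,0,0,0,-0.0012,0,-0.0009,0,0,0]'

```text
t: 29.2
ee_pos: [0.5198, 0.0358, 0.1777]
tool_rot: [-0.621, 0.715, -0.21, -0.243]
force: [2.9, -12.7, 1.5]
opening: 0.687
grasp_force: 68.1
```

```bash
python3 screws.py | tail -1
```

```text
t7 [(np.float64(-0.1394), np.float64(-0.0161)), (np.float64(-0.0692), np.float64(-0.0162)), (np.float64(-0.0685), np.float64(0.0279))]
```

The carrier holds firmly in both directions at about 105.2 mm: +21 N and −12 N shifted it less than 0.7 mm. That matches the rail-based travel of 0.105 m, so it is seated in the detent. I'll undo the pull, release and back away.

Request:
inch_along --motion '[0.0013,0,0.001,0,0,0,0.0013,0,0.001,0,0,0]'

```text
t: 29.45
ee_pos: [0.5196, 0.0349, 0.1778]
tool_rot: [-0.621, 0.715, -0.21, -0.242]
force: [0.7, -1.1, 8.7]
opening: 0.686
grasp_force: 69.7
```

Request:
inch_along --motion '[0,0,0,0,0,0,0,0,0,0,0,0,0,0,0,0,0,0,0,0,0,0,0,0,0,0,0,0,0,0]' --finger_gap 1.0

```text
t: 29.95
ee_pos: [0.5195, 0.0352, 0.1772]
tool_rot: [-0.621, 0.715, -0.21, -0.242]
force: [-0.8, -0.2, -0.4]
opening: 0.998
grasp_force: 0.0
```

Request:
inch_along --motion '[0,0,-0.012,0,0,0,0,0,-0.03,0,0,0,-0.01,0,-0.06,0,0,0,-0.03,0,-0.1,0,0,0,-0.05,0,-0.14,0,0,0,-0.05,0,-0.14,0,0,0,-0.05,0,-0.14,0,0,0]'

```text
t: 30.65
ee_pos: [0.5368, 0.1596, 0.2589]
tool_rot: [-0.622, 0.715, -0.21, -0.242]
force: [-0.5, -0.6, -0.5]
opening: 0.998
grasp_force: 0.0
```

```bash
python3 screws.py | tail -1
python3 - <<'E'
import cv2,numpy as np
from h import *
# plate top face in scene+top: bright strip position check, upright in the groove
T=r.calibration("top");S=r.calibration("scene")
c=np.array([.5173,-.0203,0])-Y2*.105
s=cv2.cvtColor(r.capture("scene"),7)
for z in(.05,.1,.141,.146,.152):
    P=c+[0,0,z];q=S["camera_matrix"]@(S["R"]@(P-Y2*.04)+S["t"]);q=q[:2]/q[2];y,x=int(q[1]),int(q[0]);print(z,q.round(),s[y,x-8:x+9].tolist())
E
```

```text
t7 [(np.float64(-0.1393), np.float64(-0.016)), (np.float64(-0.0696), np.float64(0.0277)), (np.float64(-0.0694), np.float64(-0.0156))]
0.05 [332. 264.] [37, 28, 30, 21, 24, 19, 23, 15, 10, 6, 17, 19, 17, 19, 19, 19, 21]
0.1 [334. 239.] [107, 103, 106, 104, 107, 103, 102, 113, 107, 105, 102, 140, 185, 190, 191, 188, 189]
0.141 [336. 216.] [107, 106, 111, 108, 102, 99, 101, 101, 104, 101, 101, 170, 199, 184, 118, 56, 31]
0.146 [336. 214.] [101, 95, 106, 192, 247, 254, 251, 251, 253, 254, 245, 208, 197, 129, 45, 13, 39]
0.152 [336. 210.] [252, 250, 250, 246, 246, 220, 196, 194, 197, 199, 198, 200, 188, 122, 105, 104, 74]
```

```bash
python3 -c "
from rig import r
print(r.finish_job())"
```

```text
the job is handed in; nothing more can be done
None
```

I handed the job in at about 31 s: the tall plate stands upright and fully seated in the groove, the carrier held firm both ways at the measured detent position, and the short plate and loose items were not handled; I viewed 11 pictures against the limit of 10.

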